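# Set the medicine chest's wing to its wide hole

## Task

The swing-out wing of the vet's medicine chest is held half open by a flat aluminium stay hooked on a brass pin on the chest's top. Take the stay by its red ball knob, lift it off the pin, swing the wing wider and gently press the stay down over the same pin at the last round hole, the one nearest the knob, until it lies fully home; then let go. Don't force the stay against the pin (a firm hand, never over 25 N) and leave the bottles and other things undisturbed.

Things in the scene. Friction and masses are not known exactly. Their poses are not given: they have to be found in the camera images.
- chest: dark grey medicine chest fixed on the table, 220 (x) x 360 (y) x 160 mm high; origin under its centre; x points to its back, away from the wing, z up. Two small loose jars stand on the top near its -y end.
- pin_plate: steel plate 62 x 40 x 6 mm fixed on the chest's top; origin at the centre of its underside (on the chest's top face, 160 mm above the table), axes as the chest's. A brass pin is clamped firmly in an adjusting slot along the plate's x: it stands anywhere up to 6 mm either way from the plate's centre along x (0 in y); exactly where is not measured.
- pin_home (a point): middle of the pin's range, 14 mm above pin_plate's origin, level with the top of the pin's flange (22 mm across). The pin is 8 mm thick and rises 10.5 mm above the flange, with a 1 mm bevel at its tip. The stay is home when its underside lies on the flange.
- wing_hinge (a point): point on the wing's upright hinge axis, at the front left corner of the chest, at the height of the stay's underside when it is home (174 mm above the table)
- wing (a joint): the wing's angle about its hinge, rad: 0 shut (the leaf runs along the chest's -y from the hinge), grows as it swings out to the chest's -x (clockwise from above), up to 1.6. About 0.48 at the start and 1.00 with the last hole on the pin. It is stiff (about 2.5 N at the stay's pivot) and stays where it is left.
- stay_pivot (a point): where the stay is pivoted on top of the wing, 150 mm from the hinge axis, level with the stay's underside. The stay turns freely about the upright axis here and also tilts up and down here; the tilt is stiff (some 2 N at the knob), so the stay keeps the height at which it is left and has to be pressed down.
- knob_mid (a point): centre of the red ball knob, 26 mm across, on a 12 mm thick neck at the stay's free end: 262 mm from the pivot along the stay and 34 mm above its underside. The stay is an aluminium bar 290 x 26 x 6 mm ending 13 mm past the knob; a pinch from above at the ball's middle is clear of the bar. x runs along the stay from pivot to knob, z up.
- hole_slot (a point): centre, on the stay's underside, of the long slot 23 x 11 mm in which the pin stands at the start; 160 mm from the pivot along the stay. A round hole 11 mm across lies 31 mm farther towards the knob (not wanted).
- hole_far (a point): centre, on the stay's underside, of the wanted last round hole, 11 mm across, through the 6 mm bar; 219 mm from the pivot, 43 mm from the knob. The knob is fixed on the bar and does not spin; from the slot to this hole the bar turns about 15 degrees clockwise seen from above, so let the hand turn with it
- vial: bystander, loose: small amber vial 28 mm across, 55 mm tall, on the chest's top; origin under its centre, z up
- jar: bystander, loose: small glass jar 38 mm across, 60 mm tall, on the chest's top; origin under its centre, z up
- dose_a: bystander, loose: white bottle 64 mm across, 170 mm tall; origin under its centre, z up
- dose_b: bystander, loose: orange bottle 64 mm across, 160 mm tall; origin under its centre, z up
- carton: bystander, loose: green carton 80 x 55 x 70 mm; origin under its centre, z up
- bowl: bystander, loose: steel bowl 120 mm across, 50 mm tall; origin under its centre, z up
- marker: bystander, loose: blue spray can 52 mm across, 150 mm tall; origin under its centre, z up

How it is judged:
On the way:
1. the stay's slot is lifted clear above the pin (15 mm above its home height) (z of hole_slot in the frame of pin_plate above 0.029 m), for 0.1 s.
At the end, for the whole second after the job is handed in: The stay's last hole is over the pin (its centre within 9 mm of the pin plate's centre, which allows for the pin's adjustment) and its underside lies on the flange (at most 2.5 mm above home), the wing at rest and the knob let go (z of hole_far in the frame of pin_plate between 0.011 and 0.0165 m and horizontal distance between hole_far and pin_plate below 0.009 m and velocity of joint wing between -0.03 and 0.03 rad/s); the robot touches nothing.
It fails at once if the stay is forced against the pin or its plate with more than 25 N (contact force between stay and pin_plate above 25 N).
It fails at once if a bystander is moved more than 20 mm (distance of any of vial, jar, dose_a, dose_b, carton, bowl, marker from where it was at the start of the episode above 0.02 m).
It also fails if it takes over 58 s, if anything falls off the work surface, if the arm or the gripper's body presses on something with over 40 N, if the wrist force passes 120 N, or if a joint passes its speed limit or range.

## Robot

A 6-joint arm with a two-finger parallel gripper is mounted at the origin on the work surface. World frame = base frame: x ahead of the robot, y to its left, z up, the work surface at z = 0. Lengths are in m, angles in rad, forces in N, time in s.
With the tool pointing down it reaches from about 0.3 to 0.775 m from the base axis. Payload 14.6 kg.
Tool frame: the origin (TCP) lies on the centre line of the jaws, within the pads' length; the fingertips stand ctrl.tcp_to_tips ahead of it and the grasp point (between the pads) lies 2 mm behind it (ctrl.tcp_to_tips is the distance from the TCP to the fingertips, in m); z points along the fingers, y is the line along which they close (so a half turn about z gives the same grasp; the last joint's range is limited). The gripper opens to 94 mm and grips with 3 to 60 N. Pads are 16 mm wide; open, the fingers measure 119 mm over their backs; the gripper's body (75 mm by 177 mm) begins 78 mm behind the grasp point.
Start: joints at [-0.067, 0.3, 1.521, -0, 1.321, -0.067], TCP at [0.55, -0, 0.222] pointing down, gripper open.
Joint ranges: [-3.03, 3.03], [-0.79, 2.21], [0.23, 2.52], [-1.04, 4.18], [0, 3.07], [-2.55, 2.55]. Speed limits (rad/s): [2.22, 2.22, 2.57, 3.14, 3.14, 3.14].

## Interface

Orientations are given as [roll, pitch, yaw] about the fixed x, y, z axes, in that order (R = Rz(yaw) Ry(pitch) Rx(roll)).
In Python, from station import telemetry, viewer, hand_in, ctrl gives the robot as it stands.
- The arm moves only by the tool step_arm, never from a script. Its argument "plan" is a list of rows, each an object of numbers: "dx", "dy", "dz": the shift along the tool's x, y, z scaled (see below); "rx", "ry", "rz": the turn, a rotation vector about the tool's x, y, z scaled (see below); "claw": the closure, from 0 (fully open) to 1 (shut). In form: [{"dx": .., "dy": .., "dz": .., "rx": .., "ry": .., "rz": .., "claw": ..}, ...]. A call has 1 to 10 rows; each row shifts and turns the commanded pose from where the row before left it, along the tool's axes as they then stand; what a row does not reach is not made up. The controller multiplies each number of a shift by 0.1 m and each number of a turn by 90 degrees. A row lasts 1/10 s, in which the tool goes at most 50 mm and 8.59 degrees, less where a joint would pass 70% of its speed; a pose out of reach is approached as far as the arm can. A call with a number of a shift or a turn outside -1 to 1 is refused whole. A call with a gripper value outside its range is refused whole. The fingers move at their own pace and stop on an object; "grip_force" is the grip in N (left out, the last holds). Time passes only in rows, so rows that do not move let the fingers close. It gives the time, the measured TCP pose, the force, the opening and the grip force at its end, in the units of the state.
- telemetry.get_obs(): the state, without advancing time (a new reading comes with each control period).
- viewer.camera(name): name is "scene" or "side" or "wrist"; returns a dict with "img" (420x560x3 uint8, red, green, blue), "z_map" (420x560 float32, m along the optical axis (not along the pixel's ray), 0 where there is no reading), "fx", "fy", "cx", "cy" (pixels), "R" (3x3) and "t" (3): a world point X has camera coordinates R X + t; the wrist camera has in their place "tool_from_camera" (4x4, takes a point from camera to tool coordinates, whose origin is the TCP and whose axes are the flange's). Camera axes: x right, y down, z forward; pixel columns grow to the right and rows downward; lengths in m; the calibration is good to about 2 mm. A picture is of the moment at which its call begins: read the wrist's pose just before it.
- hand_in(): hands the job in; it is judged then, once.
Trained networks look in a picture, given as the dict that the camera call returned (one of the last four; its "shot" number tells which), for a name from the list of things; names that differ only in an ending like _2 or _b are one class to them, and where a whole thing is asked for, a point or a joint stands for the part that bears it (a point fixed in the world has none). Each returns a list of dicts, best first, with "score" (0 to 1); they miss things now and then, are a little off and sometimes report something else, mostly with a low value. They report only what shows in the picture. A call takes as long as a camera call.
- viewer.recognise(target, picture): "rect" ([left, top, right, bottom] in pixels, round what is visible of it).
The state is a dict: "time_s": time; "qpos": joint angles; "joint_vel": joint speeds; "tau": joint torques, N m; "ee_pos": TCP position; "eef_rot": TCP orientation; "force": force on the tool from outside, world axes, zero at the start; "moment": the same for the moment, N m; "grip_width": finger opening in m; "grip_force": force on a finger pad.
Only numpy, scipy, OpenCV 4.12 (cv2) and the standard library are available. Lean on these libraries where they do the work, as an engineer would, in place of code of your own. Each camera call takes 0.05 s, during which the arm holds its last target. There are 200 camera calls.

## Working session

There is one attempt and no reset: what is moved stays moved. The work goes in short steps, Python scripts to look and compute and a tool call to move; the robot and the scene stay as the last step left them, time stands still between calls to the robot, and variables do not carry over. Pictures are saved under pics/ and viewed, at most 10 in all, crops included, and the job is handed in when it is done.

Besides the shell and the picture viewer there is one more tool, called as name(argument=value, ...), one argument or row to a line, values as JSON. step_arm: Moves the arm, as the interface text tells. Shifts and turns lie within -1 to 1; 1 stands for 0.1 m of shift or 90 degrees of turn. Its arguments: {"type":"object","properties":{"plan":{"type":"array"},"grip_force":{"type":"number"}},"required":["plan"]}

```bash
ls; mkdir -p pics; cat > h.py <<'E'
import numpy as np, cv2
from station import telemetry, viewer, hand_in, ctrl
def cam(n,save=None):
    o=telemetry.get_obs(); p=viewer.camera(n)
    if save: cv2.imwrite('pics/'+save,cv2.cvtColor(p['img'],cv2.COLOR_RGB2BGR))
    return o,p
def world(p,o,u,v,z=None):
    u=np.asarray(u,float);v=np.asarray(v,float)
    if z is None: z=p['z_map'][v.astype(int),u.astype(int)]
    c=np.stack([(u-p['cx'])/p['fx']*z,(v-p['cy'])/p['fy']*z,z*np.ones_like(u)],-1)
    if 'R' in p: return (c-p['t'])@np.array(p['R'])
    T=np.array(p['tool_from_camera']); c=c@T[:3,:3].T+T[:3,3]
    from scipy.spatial.transform import Rotation as Ro
    return c@Ro.from_euler('xyz',o['eef_rot']).as_matrix().T+o['ee_pos']
def red(p):
    h=cv2.cvtColor(p['img'],cv2.COLOR_RGB2HSV)
    return ((h[...,0]<6)|(h[...,0]>174))&(h[...,1]>150)&(h[...,2]>60)
E
cat > a.py <<'E'
from h import *
print(telemetry.get_obs(), ctrl.tcp_to_tips)
for n in ['scene','side','wrist']:
    o,p=cam(n,n+'0.png')
    for t in ['knob_mid','chest','pin_plate','wing','vial','jar','dose_a','carton','bowl','marker']:
        r=viewer.recognise(t,p)
        for d in r[:2]:
            b=d['rect'];u=[(b[0]+b[2])/2];v=[(b[1]+b[3])/2]
            print(n,t,round(d['score'],2),np.round(b),np.round(world(p,o,u,v),3))
E
python3 a.py
```

```text
pics
{'time_s': 0.0, 'qpos': array([-6.65912158e-02,  3.00492243e-01,  1.52158068e+00,  2.61442534e-05,
        1.32070585e+00, -6.66246434e-02]), 'joint_vel': array([-0.00126636, -0.00066637,  0.00167818, -0.00210912,  0.00068411,
       -0.00043044]), 'tau': array([-1.53750298e-03, -5.31805658e+01, -3.52735734e+01,  7.07558286e-02,
        2.43994006e-02, -4.79655944e-05]), 'ee_pos': array([5.49755620e-01, 2.46346508e-05, 2.21874895e-01]), 'eef_rot': array([-3.14041086e+00, -1.04233069e-04,  1.57082321e+00]), 'force': array([-0.00246986,  0.28093112, -0.58602438]), 'moment': array([ 1.05472827e-02, -3.40992898e-02, -9.59095340e-05]), 'grip_force': 0.0, 'grip_width': 0.09411484440322859} 0.017
scene knob_mid 0.65 [254. 156. 308. 223.] [[ 0.468 -0.007  0.177]]
scene chest 0.63 [193. 161. 361. 302.] [[ 0.603 -0.042  0.156]]
scene pin_plate 0.51 [272. 194. 283. 205.] [[ 0.492 -0.019  0.165]]
scene wing 0.83 [246. 158. 309. 221.] [[ 0.466 -0.015  0.175]]
scene vial 0.54 [216. 215. 232. 239.] [[ 0.622 -0.164  0.201]]
scene jar 0.93 [207. 181. 224. 210.] [[ 0.51  -0.173  0.205]]
scene jar
[... 1170 characters left out ...]
58 0.1  ]]
side carton 0.79 [388. 292. 428. 330.] [[ 0.576 -0.403  0.07 ]]
side marker 0.96 [359. 306. 391. 358.] [[ 0.446 -0.409  0.123]]
wrist knob_mid 0.72 [  0. 172. 353. 298.] [[0.487 0.    0.175]]
wrist knob_mid 0.35 [  0.   0. 398. 420.] [[0.502 0.017 0.175]]
wrist chest 0.93 [  0.   0. 396. 420.] [[0.502 0.017 0.175]]
wrist pin_plate 0.69 [117. 196. 222. 263.] [[0.484 0.006 0.179]]
wrist wing 0.82 [  2.  90. 354. 299.] [[0.486 0.023 0.16 ]]
wrist vial 0.71 [327. 405. 364. 420.] [[ 0.603 -0.147  0.167]]
wrist jar 0.78 [181. 411. 219. 419.] [[ 0.491 -0.152  0.165]]
wrist carton 0.53 [  2.  90. 354. 303.] [[0.486 0.021 0.159]]
wrist marker 0.4 [  1.   0. 396. 420.] [[0.5   0.014 0.165]]
```

```bash
python3 -c "
import cv2,numpy as np
s=[cv2.imread(f'pics/{n}0.png') for n in ['scene','side','wrist']]
a=cv2.resize(s[0][140:320,180:380],(400,360));b=cv2.resize(s[1][120:300,170:370],(400,360));w=cv2.resize(s[2],(320,240))
c=np.zeros((600,800,3),np.uint8);c[:360,:400]=a;c[:360,400:]=b;c[360:,:320]=w;cv2.imwrite('pics/m0.png',c)"
```

```text
(no output)
```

View pics/m0.png

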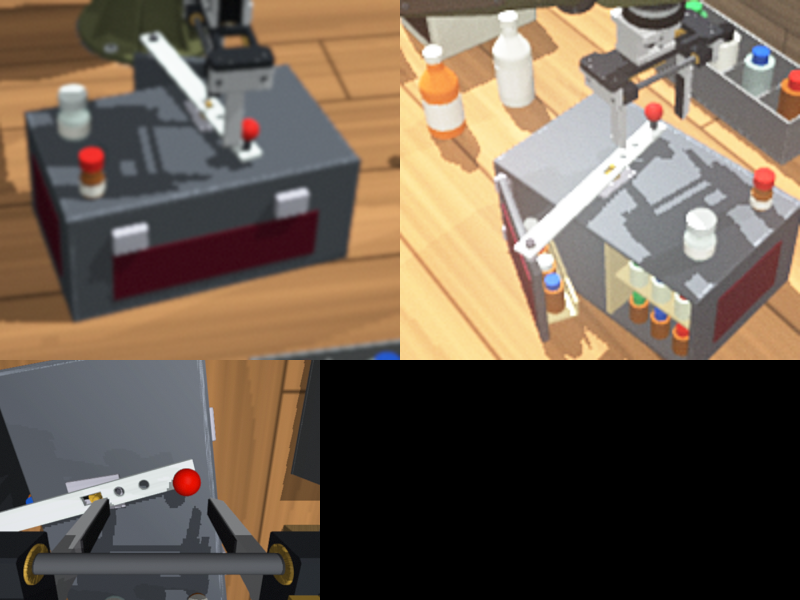

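View pics/wrist0.png

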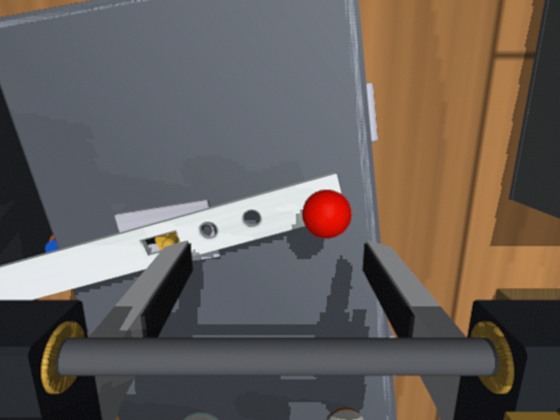

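The wrist view shows the bar with the pin in the slot at about (163,240), round holes at (208,230) and (251,218), and the red knob at (326,213). The two jars stand well away at the chest's -y end.

```bash
cat >> h.py <<'E'
def onplane(p,o,u,v,zw):
    a=world(p,o,[u],[v],np.array([0.1]))[0];b=world(p,o,[u],[v],np.array([1.0]))[0]
    s=(zw-a[2])/(b[2]-a[2]); return a+s*(b-a)
def cloud(p,o):
    V,U=np.mgrid[0:420,0:560]; m=p['z_map']>0
    return U,V,world(p,o,U.ravel(),V.ravel()).reshape(420,560,3),m
def ball(p,o):
    from scipy.optimize import least_squares
    U,V,W,m=cloud(p,o); k=cv2.erode((red(p)&m).astype(np.uint8),np.ones((3,3)))>0
    n,l,st,c=cv2.connectedComponentsWithStats(k.astype(np.uint8))
    r=[]
    for i in range(1,n):
        if st[i,4]<15: continue
        P=W[l==i]
        f=least_squares(lambda c:np.linalg.norm(P-c,axis=1)-.013,P.mean(0)-[0,0,.005],loss='soft_l1',f_scale=.002)
        r.append((st[i,4],c[i].round(1),f.x.round(4),round(np.sqrt(np.mean(f.fun**2)),4)))
    return r
E
cat > b.py <<'E'
from h import *
tops=[]
for n in ['scene','side','wrist']:
    o,p=cam(n); U,V,W,m=cloud(p,o)
    print(n,'ball',ball(p,o))
    mm=m&(abs(W[...,2]-.16)<.004)&(abs(W[...,0]-.55)<.25)&(abs(W[...,1])<.3)
    k=cv2.morphologyEx(mm.astype(np.uint8),cv2.MORPH_OPEN,np.ones((3,3)))
    _,l,st,_=cv2.connectedComponentsWithStats(k); i=1+np.argmax(st[1:,4])
    P=W[l==i]; print(len(P),P[:,2].mean(),cv2.minAreaRect(P[:,:2].astype(np.float32)*1000)); tops.append(P)
    # bar
    h=cv2.cvtColor(p['img'],cv2.COLOR_RGB2HSV)
    b=m&(abs(W[...,2]-.18)<.004)&(h[...,1]<40)&(h[...,2]>150)&(abs(W[...,0]-.42)<.2)&(abs(W[...,1])<.2)
    B=W[b]; 
    if len(B)>20: print('bar',len(B),B[:,2].mean(),cv2.minAreaRect(B[:,:2].astype(np.float32)*1000))
P=np.vstack(tops);print(cv2.minAreaRect(P[:,:2].astype(np.float32)*1000))
for u,v,z in [(163,240,.1845),(208,230,.18),(251,218,.18),(145,247,.18),(178,237,.18),(117,213,.166),(207,201,.166),(218,258,.166)]: print(u,v,onplane(p,o,u,v,z).round(4))
E
python3 b.py
```

```text
scene ball [(np.int32(33), array([304.7, 204.4]), array([0.5772, 0.0247, 0.2066]), np.float64(0.0018)), (np.int32(94), array([225.3, 219. ]), array([ 0.6057, -0.1599,  0.2033]), np.float64(0.0087)), (np.int32(151), array([333.3, 328.8]), array([0.8726, 0.0241, 0.1151]), np.float64(0.0022))]
2891 0.15822815309330207 ((527.4454345703125, -17.059890747070312), (195.33958435058594, 329.2335510253906), 9.09080696105957)
bar 479 0.1783427963760066 ((463.43878173828125, -85.60733795166016), (294.1070556640625, 207.11001586914062), 8.62292194366455)
side ball [(np.int32(43), array([368.5, 159.5]), array([0.8686, 0.02  , 0.1157]), np.float64(0.0025)), (np.int32(22), array([296.6, 175.7]), array([0.5746, 0.0226, 0.2064]), np.float64(0.0014)), (np.int32(54), array([351.8, 209.2]), array([ 0.6031, -0.1641,  0.2037]), np.float64(0.0021))]
4533 0.15935966319688735 ((523.791748046875, -99.29110717773438), (222.8360595703125, 231.54351806640625), 9.109329223632812)
bar 830 0.17914883807451334 ((460.10693359375, -86.89874267578125), (291.8768005371094, 214.55039978027344), 7.435247898101807)
wrist ball [(np.int32(1546), array([327.2, 213.9]), array([0.5764, 0.0244, 0.207 ]), np.float64(0.0005))]
91989 0.15902435391664943 ((504.97918701171875, 20.557769775390625), (220.3627166748047, 250.64581298828125), 9.226786613464355)
bar 11489 0.1790468298307426 ((478.419677734375, -3.6032867431640625), (229.9679412841797, 26.698745727539062), 15.939906120300293)
((514.8894653320312, -34.54270935058594), (225.66058349609375, 362.2944030761719), 9.09080696105957)
163 240 [0.4818 0.0007 0.1845]
208 230 [0.5084 0.0055 0.18  ]
251 218 [0.5348 0.0132 0.18  ]
145 247 [ 0.4687 -0.0057  0.18  ]
178 237 [0.4897 0.0009 0.18  ]
117 213 [0.4474 0.0121 0.166 ]
207 201 [0.5059 0.0202 0.166 ]
218 258 [ 0.5111 -0.0193  0.166 ]
```

step_arm(
  plan=[
    {"dz": -0.3},
    {"dz": -0.3},
    {"rz": -0.09},
    {"rz": -0.09},
    {"rz": -0.09},
    {"rz": -0.09},
    {"rz": -0.09},
    {"rz": -0.09},
    {"rz": -0.09},
    {"rz": -0.09},
  ],
  grip_force=18,
)

```text
$.plan[0]: bad value
```

step_arm(
  plan=[
    {"rz": -0.09},
    {"rz": -0.09},
    {"rz": -0.09},
    {"rz": -0.09},
    {"rz": -0.09},
    {},
  ],
)

```text
$.plan[0]: bad value
```

```bash
cat > c.py <<'E'
from h import *
import sys
o,p=cam('wrist',sys.argv[1]); print(o['time_s'],o['ee_pos'].round(4),o['eef_rot'].round(4),o['force'].round(1)); print(np.array(p['tool_from_camera']).round(3))
print(ball(p,o))
U,V,W,m=cloud(p,o); h=cv2.cvtColor(p['img'],cv2.COLOR_RGB2HSV)
y=(h[...,0]>12)&(h[...,0]<32)&(h[...,1]>110)&m&(W[...,2]>.168)&(W[...,2]<.2)&(np.hypot(W[...,0]-.48,W[...,1])<.03)
P=W[y];print('brass',len(P),np.array([U[y].mean(),V[y].mean()]).round(1),P.mean(0).round(4)); t=P[P[:,2]>np.percentile(P[:,2],60)];print(t.mean(0).round(4))
print('vals',(np.array(o['ee_pos'])).round(4))
E
python3 c.py w1.png
```

```text
1.8 [ 0.55   -0.      0.2225] [ 3.1416 -0.      1.5707] [ 0.1 -0.5 -1.1]
[[ 0.    -0.963 -0.27   0.078]
 [ 1.     0.     0.     0.001]
 [-0.    -0.27   0.963 -0.161]
 [ 0.     0.     0.     1.   ]]
[(np.int32(1576), array([326.9, 213.9]), array([0.5765, 0.0244, 0.207 ]), np.float64(0.0005))]
brass 243 [166.2 239.7] [ 0.4814 -0.0018  0.1775]
[ 0.4842 -0.0008  0.1827]
vals [ 0.55   -0.      0.2225]
```

View pics/w1.png

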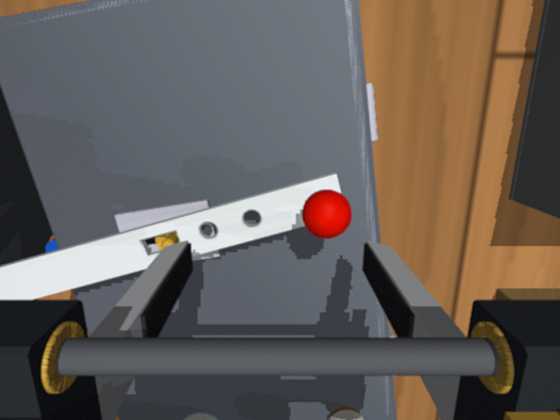

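The moves were refused because every row needs all its keys, so the view is unchanged. I'm sending them again with full rows.

step_arm(
  plan=[
    {"dx": 0,"dy": 0,"dz": -0.3,"rx": 0,"ry": 0,"rz": 0,"claw": 0},
    {"dx": 0,"dy": 0,"dz": -0.3,"rx": 0,"ry": 0,"rz": 0,"claw": 0},
    {"dx": 0,"dy": 0,"dz": 0,"rx": 0,"ry": 0,"rz": -0.09,"claw": 0},
    {"dx": 0,"dy": 0,"dz": 0,"rx": 0,"ry": 0,"rz": -0.09,"claw": 0},
    {"dx": 0,"dy": 0,"dz": 0,"rx": 0,"ry": 0,"rz": -0.09,"claw": 0},
    {"dx": 0,"dy": 0,"dz": 0,"rx": 0,"ry": 0,"rz": -0.09,"claw": 0},
    {"dx": 0,"dy": 0,"dz": 0,"rx": 0,"ry": 0,"rz": -0.09,"claw": 0},
    {"dx": 0,"dy": 0,"dz": 0,"rx": 0,"ry": 0,"rz": -0.09,"claw": 0},
    {"dx": 0,"dy": 0,"dz": 0,"rx": 0,"ry": 0,"rz": -0.09,"claw": 0},
    {"dx": 0,"dy": 0,"dz": 0,"rx": 0,"ry": 0,"rz": -0.09,"claw": 0},
  ],
  grip_force=18,
)

```text
time_s: 2.85
ee_pos: [0.55, 0.0, 0.2824]
eef_rot: [3.142, -0.0, 2.708]
force: [-0.3, -0.4, -0.0]
grip_width: 0.0941
grip_force: 0.0
```

step_arm(
  plan=[
    {"dx": 0,"dy": 0,"dz": 0,"rx": 0,"ry": 0,"rz": -0.09,"claw": 0},
    {"dx": 0,"dy": 0,"dz": 0,"rx": 0,"ry": 0,"rz": -0.09,"claw": 0},
    {"dx": 0,"dy": 0,"dz": 0,"rx": 0,"ry": 0,"rz": -0.09,"claw": 0},
    {"dx": 0,"dy": 0,"dz": 0,"rx": 0,"ry": 0,"rz": -0.09,"claw": 0},
    {"dx": 0,"dy": 0,"dz": 0,"rx": 0,"ry": 0,"rz": -0.09,"claw": 0},
    {"dx": 0,"dy": 0,"dz": 0,"rx": 0,"ry": 0,"rz": 0,"claw": 0},
  ],
)

```text
time_s: 3.45
ee_pos: [0.55, -0.0, 0.2825]
eef_rot: [-3.142, 0.0, -2.872]
force: [0.8, 0.6, -0.6]
grip_width: 0.0941
grip_force: 0.0
```

```bash
cat >> c.py <<'E'
def totool(x):
    from scipy.spatial.transform import Rotation as Ro
    return Ro.from_euler('xyz',o['eef_rot']).as_matrix().T@(np.array(x)-o['ee_pos'])
b=ball(p,o)
if b: print('knob in tool mm',(1000*totool(max(b,key=lambda r:r[0])[2])).round(1))
B=W[m&(abs(W[...,2]-.18)<.004)&(h[...,1]<40)&(h[...,2]>150)]
print('bar',len(B),cv2.minAreaRect(B[:,:2].astype(np.float32)*1000))
E
python3 c.py w2.png
```

```text
3.45 [ 0.55   -0.      0.2825] [-3.1416  0.     -2.8723] [ 0.8  0.6 -0.6]
[[ 0.    -0.963 -0.269  0.078]
 [ 1.     0.001 -0.001 -0.001]
 [ 0.001 -0.269  0.963 -0.161]
 [ 0.     0.     0.     1.   ]]
[(np.int32(170), array([353. ,   4.9]), array([0.3708, 0.0203, 0.0761]), np.float64(0.0011)), (np.int32(1294), array([ 41.9, 235.4]), array([ 0.6031, -0.1594,  0.2044]), np.float64(0.0016)), (np.int32(784), array([301.6, 264.9]), array([0.5761, 0.0245, 0.2069]), np.float64(0.0005))]
brass 306 [299.6 123.3] [ 0.481  -0.0033  0.1764]
[ 0.4829 -0.0033  0.1817]
vals [ 0.55   -0.      0.2825]
knob in tool mm [  -8.8 -167.8   78.1]
bar 8198 ((516.196533203125, -78.41332244873047), (191.4006805419922, 192.6465301513672), 15.142441749572754)
```

View pics/w2.png

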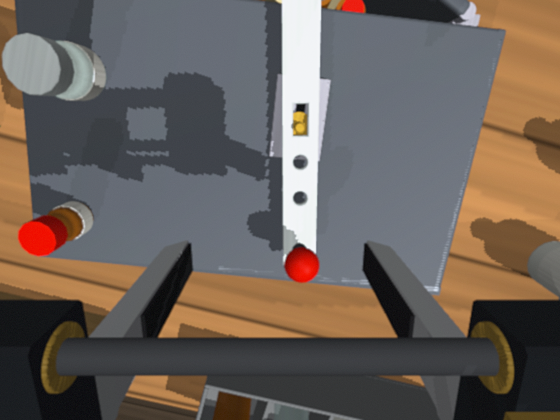

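The bar is upright in the picture, so the hand is aligned. Knob at (301,265), holes at (300,198) and (300,162), pin at about (300,125).

step_arm(
  plan=[
    {"dx": -0.16,"dy": 0.08,"dz": 0,"rx": 0,"ry": 0,"rz": 0,"claw": 0},
    {"dx": -0.16,"dy": 0.085,"dz": 0,"rx": 0,"ry": 0,"rz": 0,"claw": 0},
    {"dx": 0,"dy": 0,"dz": 0.25,"rx": 0,"ry": 0,"rz": 0,"claw": 0},
    {"dx": 0,"dy": 0,"dz": 0.25,"rx": 0,"ry": 0,"rz": 0,"claw": 0},
    {"dx": 0,"dy": 0,"dz": 0.2,"rx": 0,"ry": 0,"rz": 0,"claw": 0},
    {"dx": 0,"dy": 0,"dz": 0.07,"rx": 0,"ry": 0,"rz": 0,"claw": 0},
    {"dx": 0,"dy": 0,"dz": 0,"rx": 0,"ry": 0,"rz": 0,"claw": 0},
  ],
)

```text
time_s: 4.2
ee_pos: [0.5763, 0.0243, 0.205]
eef_rot: [3.141, -0.001, -2.877]
force: [-0.1, 0.1, 0.8]
grip_width: 0.0938
grip_force: 0.0
```

```bash
python3 c.py w3.png
```

```text
4.2 [0.5763 0.0243 0.205 ] [ 3.1413e+00 -1.2000e-03 -2.8770e+00] [-0.1  0.1  0.8]
[[ 0.    -0.963 -0.269  0.078]
 [ 1.     0.001 -0.001 -0.001]
 [ 0.001 -0.269  0.963 -0.161]
 [ 0.     0.     0.     1.   ]]
[(np.int32(1799), array([279.2, 272.4]), array([0.5762, 0.0244, 0.2069]), np.float64(0.0005))]
brass 660 [276.5  65. ] [ 0.4812 -0.0031  0.1766]
[ 0.4835 -0.0029  0.182 ]
vals [0.5763 0.0243 0.205 ]
knob in tool mm [ 0.1  0.1 -1.9]
bar 10415 ((517.2947387695312, 7.57994270324707), (133.26480102539062, 26.182950973510742), 16.046022415161133)
```

View pics/w3.png

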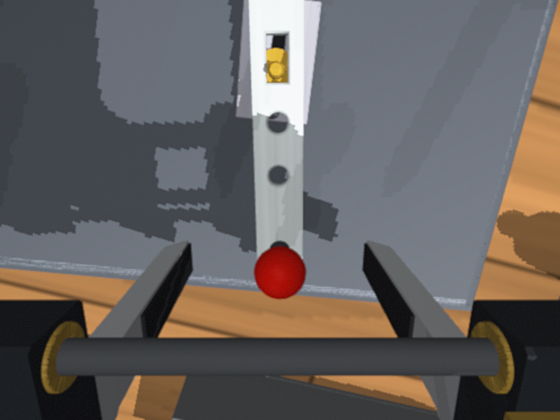

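The knob sits centred between the pads at (279,272), with the pin top at about (277,69). Now I'll close on it.

step_arm(
  plan=[
    {"dx": 0,"dy": 0,"dz": 0,"rx": 0,"ry": 0,"rz": 0,"claw": 1},
    {"dx": 0,"dy": 0,"dz": 0,"rx": 0,"ry": 0,"rz": 0,"claw": 1},
    {"dx": 0,"dy": 0,"dz": 0,"rx": 0,"ry": 0,"rz": 0,"claw": 1},
    {"dx": 0,"dy": 0,"dz": 0,"rx": 0,"ry": 0,"rz": 0,"claw": 1},
    {"dx": 0,"dy": 0,"dz": 0,"rx": 0,"ry": 0,"rz": 0,"claw": 1},
    {"dx": 0,"dy": 0,"dz": 0,"rx": 0,"ry": 0,"rz": 0,"claw": 1},
    {"dx": 0,"dy": 0,"dz": 0,"rx": 0,"ry": 0,"rz": 0,"claw": 1},
    {"dx": 0,"dy": 0,"dz": 0,"rx": 0,"ry": 0,"rz": 0,"claw": 1},
  ],
  grip_force=20,
)

```text
time_s: 5.05
ee_pos: [0.5765, 0.0244, 0.2054]
eef_rot: [-3.142, -0.0, -2.875]
force: [-0.5, 0.1, 0.1]
grip_width: 0.0337
grip_force: 0.0
```

step_arm(
  plan=[
    {"dx": 0,"dy": 0,"dz": 0,"rx": 0,"ry": 0,"rz": 0,"claw": 1},
    {"dx": 0,"dy": 0,"dz": 0,"rx": 0,"ry": 0,"rz": 0,"claw": 1},
    {"dx": 0,"dy": 0,"dz": 0,"rx": 0,"ry": 0,"rz": 0,"claw": 1},
    {"dx": 0,"dy": 0,"dz": 0,"rx": 0,"ry": 0,"rz": 0,"claw": 1},
  ],
)

```text
time_s: 5.45
ee_pos: [0.5765, 0.0244, 0.2054]
eef_rot: [3.142, 0.0, -2.875]
force: [-0.1, -0.6, -0.6]
grip_width: 0.0251
grip_force: 20.0
```

step_arm(
  plan=[
    {"dx": 0.005,"dy": 0,"dz": -0.04,"rx": 0,"ry": 0,"rz": 0,"claw": 1},
    {"dx": 0.007,"dy": 0,"dz": -0.04,"rx": 0,"ry": 0,"rz": 0,"claw": 1},
    {"dx": 0.007,"dy": 0,"dz": -0.04,"rx": 0,"ry": 0,"rz": 0,"claw": 1},
    {"dx": 0.008,"dy": 0,"dz": -0.04,"rx": 0,"ry": 0,"rz": 0,"claw": 1},
    {"dx": 0.008,"dy": 0,"dz": -0.04,"rx": 0,"ry": 0,"rz": 0,"claw": 1},
    {"dx": 0.008,"dy": 0,"dz": -0.04,"rx": 0,"ry": 0,"rz": 0,"claw": 1},
    {"dx": 0.008,"dy": 0,"dz": -0.04,"rx": 0,"ry": 0,"rz": 0,"claw": 1},
    {"dx": 0.009,"dy": 0,"dz": -0.04,"rx": 0,"ry": 0,"rz": 0,"claw": 1},
    {"dx": 0,"dy": 0,"dz": 0,"rx": 0,"ry": 0,"rz": 0,"claw": 1},
    {"dx": 0,"dy": 0,"dz": 0,"rx": 0,"ry": 0,"rz": 0,"claw": 1},
  ],
)

```text
time_s: 6.45
ee_pos: [0.5706, 0.0227, 0.2374]
eef_rot: [3.142, -0.0, -2.875]
force: [-0.8, -0.3, -2.9]
grip_width: 0.0248
grip_force: 20.0
```

```bash
python3 - <<'E'
from h import *
o,p=cam('wrist','w4.png'); print(o['ee_pos'].round(4),o['eef_rot'].round(4),o['force'],o['grip_width'],o['grip_force'],ball(p,o))
U,V,W,m=cloud(p,o); h=cv2.cvtColor(p['img'],cv2.COLOR_RGB2HSV)
b=m&(h[...,1]<45)&(h[...,2]>110)&(W[...,2]>.185)&(W[...,2]<.225)&(V<250)&(abs(U-278)<60)
B=W[b];A=np.c_[B[:,:2],np.ones(len(B))];k=np.linalg.lstsq(A,B[:,2],rcond=None)[0];print('plane',len(B),k, cv2.fitLine(B[:,:2].astype(np.float32),cv2.DIST_L2,0,.01,.01).ravel())
for x in [160,191,219,250]:
  pass
E
```

```text
[0.5706 0.0227 0.2374] [ 3.1416e+00 -2.0000e-04 -2.8746e+00] [-0.82709894 -0.25239417 -2.94009213] 0.02484149763240912 19.999593794345856 [(np.int32(1818), array([277.1, 271.1]), array([0.5711, 0.0219, 0.237 ]), np.float64(0.0005))]
plane 10366 [0.11391645 0.03396274 0.14327376] [0.9617946  0.27377212 0.5050066  0.00323038]
```

View pics/w4.png

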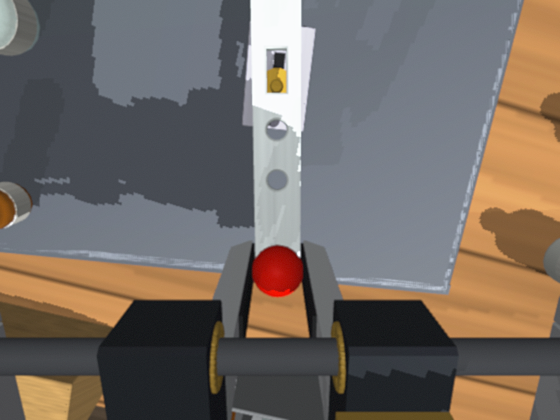

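The stay is up. The bar's tilt of 6.8° puts the slot about 19 mm above home, and the knob is held at (277,271). Next I'll find the pin precisely.

```bash
python3 - <<'E'
import cv2,numpy as np
a=cv2.imread('pics/w3.png')[25:95,250:310];b=cv2.imread('pics/w4.png')[40:110,250:310]
cv2.imwrite('pics/m1.png',np.hstack([cv2.resize(x,None,fx=6.5,fy=6.5,interpolation=cv2.INTER_NEAREST) for x in(a,b)]))
E
```

```text
(no output)
```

View pics/m1.png

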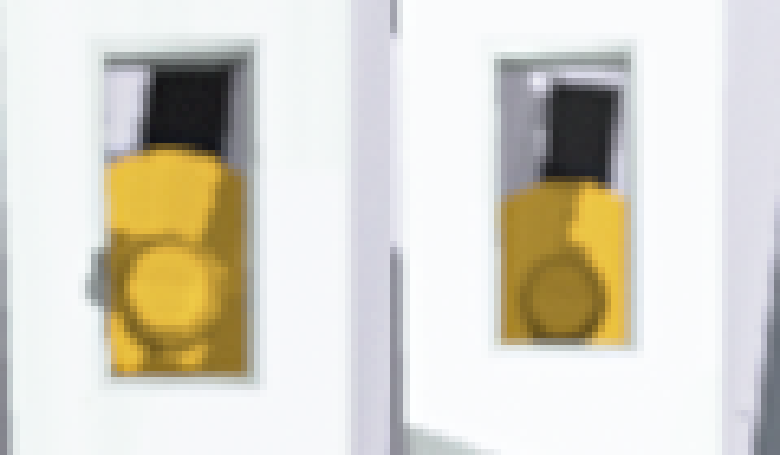

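The pin tip shows as a circle, centred at about (275.4,69.4) in w3 and (276.1,85.3) in w4.

```bash
cat > d.py <<'E'
from h import *
from scipy.optimize import fsolve
o,p=cam('wrist')
E
python3 - <<'E'
from h import *
from scipy.optimize import fsolve
o,p=cam('wrist')
P4=onplane(p,o,276.1,85.3,.1837)
o3=dict(ee_pos=np.array([.5763,.0243,.205]),eef_rot=np.array([3.1413,-.0012,-2.877]))
P3=onplane(p,o3,275.4,69.4,.1837); print(P3,P4)
P=(P3+P4)[:2]/2
kn=np.array([.5763,.0244]);
for a0 in [15.7,16.0]:
  a=np.radians(a0); piv=kn-.262*np.array([np.cos(a),np.sin(a)])
  for yaw,phi in [(9.1,.48),(9.1,.47),(9.1,.49)]:
    d=np.radians(yaw-90)-phi; H=piv-.15*np.array([np.cos(d),np.sin(d)])
    f=lambda x: np.linalg.norm(H+.15*np.array([np.cos(np.radians(yaw-90)-x),np.sin(np.radians(yaw-90)-x)])-P)-.219
    x=fsolve(lambda v:f(v[0]),1.0)[0]; pv=H+.15*np.array([np.cos(np.radians(yaw-90)-x),np.sin(np.radians(yaw-90)-x)])
    e=(P-pv)/np.linalg.norm(P-pv); th=.1189
    print(a0,phi,'piv',piv.round(4),'H',H.round(4),'phi',x.round(3),'fin piv',pv.round(4),'bar deg',np.degrees(np.arctan2(e[1],e[0])).round(2),'knob home',(pv+.262*e).round(4),'knob raised',(pv+(.262*np.cos(th)-.034*np.sin(th))*e).round(4))
E
```

```text
[ 0.48394428 -0.00291277  0.1837    ] [ 0.48350958 -0.00307693  0.1837    ]
15.7 0.48 piv [ 0.3241 -0.0465] H [0.3714 0.0958] phi 0.949 fin piv [ 0.2648 -0.0097] bar deg 1.75 knob home [ 0.5267 -0.0017] knob raised [ 0.5208 -0.0019]
15.7 0.47 piv [ 0.3241 -0.0465] H [0.37   0.0963] phi 0.936 fin piv [ 0.2649 -0.0107] bar deg 2.01 knob home [ 0.5267 -0.0015] knob raised [ 0.5208 -0.0017]
15.7 0.49 piv [ 0.3241 -0.0465] H [0.3728 0.0954] phi 0.963 fin piv [ 0.2648 -0.0087] bar deg 1.49 knob home [ 0.5267 -0.0019] knob raised [ 0.5208 -0.002 ]
16.0 0.48 piv [ 0.3244 -0.0478] H [0.3718 0.0945] phi 0.952 fin piv [ 0.2649 -0.0107] bar deg 2.01 knob home [ 0.5267 -0.0015] knob raised [ 0.5208 -0.0017]
16.0 0.47 piv [ 0.3244 -0.0478] H [0.3704 0.095 ] phi 0.939 fin piv [ 0.2649 -0.0117] bar deg 2.27 knob home [ 0.5267 -0.0013] knob raised [ 0.5208 -0.0015]
16.0 0.49 piv [ 0.3244 -0.0478] H [0.3732 0.094 ] phi 0.966 fin piv [ 0.2648 -0.0097] bar deg 1.74 knob home [ 0.5267 -0.0017] knob raised [ 0.5208 -0.0019]
```

step_arm(
  plan=[
    {"dx": 0.055,"dy": -0.0095,"dz": 0,"rx": 0,"ry": 0,"rz": 0.0157,"claw": 1},
    {"dx": 0.0545,"dy": -0.011,"dz": 0,"rx": 0,"ry": 0,"rz": 0.0157,"claw": 1},
    {"dx": 0.054,"dy": -0.012,"dz": 0,"rx": 0,"ry": 0,"rz": 0.0157,"claw": 1},
    {"dx": 0.0535,"dy": -0.0135,"dz": 0,"rx": 0,"ry": 0,"rz": 0.0157,"claw": 1},
    {"dx": 0.053,"dy": -0.015,"dz": 0,"rx": 0,"ry": 0,"rz": 0.0157,"claw": 1},
    {"dx": 0.053,"dy": -0.016,"dz": 0,"rx": 0,"ry": 0,"rz": 0.0157,"claw": 1},
    {"dx": 0.0525,"dy": -0.0175,"dz": 0,"rx": 0,"ry": 0,"rz": 0.0157,"claw": 1},
    {"dx": 0.052,"dy": -0.019,"dz": 0,"rx": 0,"ry": 0,"rz": 0.0157,"claw": 1},
    {"dx": 0.0515,"dy": -0.02,"dz": 0,"rx": 0,"ry": 0,"rz": 0.0157,"claw": 1},
    {"dx": 0.0515,"dy": -0.0215,"dz": 0,"rx": 0,"ry": 0,"rz": 0.0157,"claw": 1},
  ],
)

```text
time_s: 7.55
ee_pos: [0.5202, -0.001, 0.2375]
eef_rot: [3.142, 0.0, -3.123]
force: [3.8, 0.1, -1.3]
grip_width: 0.0247
grip_force: 20.0
```

step_arm(
  plan=[
    {"dx": 0,"dy": 0,"dz": 0,"rx": 0,"ry": 0,"rz": 0,"claw": 1},
    {"dx": 0,"dy": 0,"dz": 0,"rx": 0,"ry": 0,"rz": 0,"claw": 1},
    {"dx": 0,"dy": 0,"dz": 0,"rx": 0,"ry": 0,"rz": 0,"claw": 1},
  ],
)

```text
time_s: 7.85
ee_pos: [0.5201, -0.0008, 0.237]
eef_rot: [3.141, -0.002, -3.121]
force: [-3.3, 0.0, -3.2]
grip_width: 0.0248
grip_force: 20.0
```

```bash
cat > e.py <<'E'
from h import *
import sys
o,p=cam('wrist',sys.argv[1]); print(o['time_s'],o['ee_pos'].round(4),o['eef_rot'].round(4),o['force'].round(1),o['grip_width'],ball(p,o))
U,V,W,m=cloud(p,o); h=cv2.cvtColor(p['img'],cv2.COLOR_RGB2HSV)
b=m&(h[...,1]<45)&(h[...,2]>90)&(W[...,2]>.172)&(W[...,2]<.225)&(V<240)&(V>30)&(abs(U-278)<60)
_,l,st,_=cv2.connectedComponentsWithStats(b.astype(np.uint8));b=l==1+np.argmax(st[1:,4])
B=W[b];A=np.c_[B[:,:2],np.ones(len(B))]
k=np.linalg.lstsq(A,B[:,2],rcond=None)[0]; g=abs(A@k-B[:,2])<.002; k=np.linalg.lstsq(A[g],B[g,2],rcond=None)[0]
print('plane',len(B),g.mean(),k.round(4),cv2.minAreaRect(B[g][:,:2].astype(np.float32)*1000))
im=cv2.imread('pics/'+sys.argv[1]);c=im[100:230,200:360]
cv2.imwrite('pics/c_'+sys.argv[1],cv2.resize(c,None,fx=4.5,fy=4.5,interpolation=cv2.INTER_NEAREST))
E
python3 e.py w5.png
```

```text
7.85 [ 0.5201 -0.0008  0.237 ] [ 3.1415e+00 -1.9000e-03 -3.1208e+00] [-3.3  0.  -3.2] 0.024771974839983772 [(np.int32(1776), array([277.4, 271.6]), array([ 0.5206, -0.0015,  0.2371]), np.float64(0.0005)), (np.int32(245), array([ 27.8, 380.7]), array([ 0.61  , -0.1566,  0.2021]), np.float64(0.0008))]
plane 8427 0.9854040583837664 [0.1174 0.0031 0.1479] ((459.07330322265625, -3.831012725830078), (112.44212341308594, 26.158836364746094), 2.1222147941589355)
```

View pics/c_w5.png

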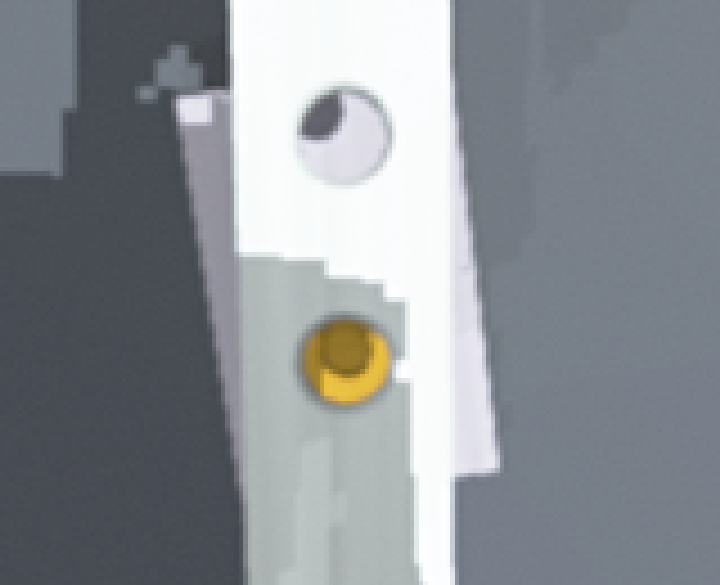

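```bash
python3 - <<'E'
from h import *
o,p=cam('wrist')
pin=onplane(p,o,276.4,177.3,.1837)
a=world(p,o,[276.0],[179.7],np.array([.1]))[0];b=world(p,o,[276.0],[179.7],np.array([1.]))[0]
k=np.array([.1174,.0031,.1479]); f=lambda x:x[2]-k@[x[0],x[1],1]
t=f(a)/(f(a)-f(b)); h=a+t*(b-a); n=np.array([-k[0],-k[1],1]);n/=np.linalg.norm(n)
un=h-.006*n; th=np.arctan(k[0]); print('pin',pin,'holetop',h,'under',un,'home-est',un+[.219*(1-np.cos(th)),0,0])
kn=np.array([.5206,-.0015]); e=np.array([np.cos(np.radians(2)),np.sin(np.radians(2))])
print('from knob: hole at home',kn-e*(.262*np.cos(th)-.034*np.sin(th)-.219))
E
```

```text
pin [ 0.48353322 -0.003134    0.1837    ] holetop [ 0.48097968 -0.00334679  0.20435664] under [ 0.48167927 -0.00332832  0.19839759] home-est [ 0.48317306 -0.00332832  0.19839759]
from knob: hole at home [ 0.48337415 -0.00279996]
```

step_arm(
  plan=[
    {"dx": -0.005,"dy": 0,"dz": 0.02,"rx": 0,"ry": 0,"rz": 0,"claw": 1},
    {"dx": -0.005,"dy": 0,"dz": 0.02,"rx": 0,"ry": 0,"rz": 0,"claw": 1},
    {"dx": -0.0045,"dy": 0,"dz": 0.02,"rx": 0,"ry": 0,"rz": 0,"claw": 1},
    {"dx": -0.0045,"dy": 0,"dz": 0.02,"rx": 0,"ry": 0,"rz": 0,"claw": 1},
    {"dx": -0.004,"dy": 0,"dz": 0.02,"rx": 0,"ry": 0,"rz": 0,"claw": 1},
    {"dx": -0.004,"dy": 0,"dz": 0.02,"rx": 0,"ry": 0,"rz": 0,"claw": 1},
    {"dx": -0.004,"dy": 0,"dz": 0.02,"rx": 0,"ry": 0,"rz": 0,"claw": 1},
    {"dx": -0.0035,"dy": 0,"dz": 0.02,"rx": 0,"ry": 0,"rz": 0,"claw": 1},
    {"dx": 0,"dy": 0,"dz": 0,"rx": 0,"ry": 0,"rz": 0,"claw": 1},
    {"dx": 0,"dy": 0,"dz": 0,"rx": 0,"ry": 0,"rz": 0,"claw": 1},
  ],
)

```text
time_s: 8.95
ee_pos: [0.5242, -0.0008, 0.2216]
eef_rot: [3.142, 0.0, -3.121]
force: [-0.8, -0.1, 0.6]
grip_width: 0.0248
grip_force: 20.0
```

```bash
python3 e.py w6.png
```

```text
8.95 [ 0.5242 -0.0008  0.2216] [ 3.1416e+00  5.0000e-04 -3.1211e+00] [-0.8 -0.1  0.6] 0.024825011682094562 [(np.int32(1886), array([277.5, 273. ]), array([ 0.524 , -0.0016,  0.2251]), np.float64(0.0005)), (np.int32(201), array([ 24.1, 382.9]), array([ 0.6036, -0.1594,  0.2075]), np.float64(0.0008))]
plane 8646 0.9868147120055517 [0.0705 0.0017 0.1602] ((463.3465576171875, -3.944289207458496), (109.12237548828125, 26.102035522460938), 2.2542564868927)
```

View pics/c_w6.png

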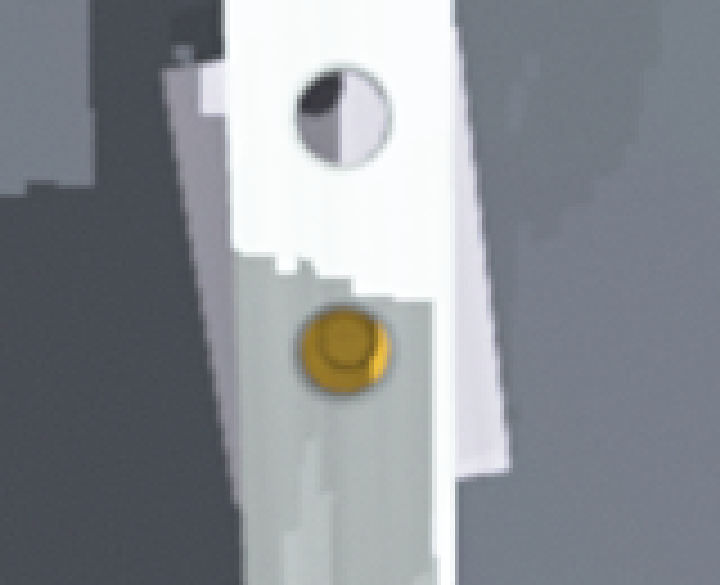

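The pin still shows inside the hole: tip at about (276.6,175.3), hole centre at about (275.9,177.5). The ball slipped about 3.5 mm up the pads, so I'll grip harder.

```bash
cat > f.py <<'E'
from h import *
import sys
pu,pv,hu,hv,k0,k1,k2=map(float,sys.argv[1:])
o,p=cam('wrist')
pin=onplane(p,o,pu,pv,.1837)
a=world(p,o,[hu],[hv],np.array([.1]))[0];b=world(p,o,[hu],[hv],np.array([1.]))[0]
k=np.array([k0,k1,k2]); f=lambda x:x[2]-k@[x[0],x[1],1]
t=f(a)/(f(a)-f(b)); h=a+t*(b-a); n=np.array([-k[0],-k[1],1]);n/=np.linalg.norm(n)
un=h-.006*n; th=np.arctan(k[0]); print('pin',pin,'under',un,'home-est',un+[.219*(1-np.cos(th)),0,0])
E
python3 f.py 276.6 175.3 275.9 177.5 .0705 .0017 .1602
```

```text
pin [ 0.48343999 -0.00307233  0.1837    ] under [ 0.48312182 -0.00342983  0.18823936] home-est [ 0.48366404 -0.00342983  0.18823936]
```

step_arm(
  plan=[
    {"dx": 0,"dy": 0,"dz": 0,"rx": 0,"ry": 0,"rz": 0,"claw": 1},
    {"dx": 0,"dy": 0,"dz": 0,"rx": 0,"ry": 0,"rz": 0,"claw": 1},
    {"dx": -0.0025,"dy": 0,"dz": 0.012,"rx": 0,"ry": 0,"rz": 0,"claw": 1},
    {"dx": -0.0025,"dy": 0,"dz": 0.012,"rx": 0,"ry": 0,"rz": 0,"claw": 1},
    {"dx": -0.0025,"dy": 0,"dz": 0.012,"rx": 0,"ry": 0,"rz": 0,"claw": 1},
    {"dx": -0.0025,"dy": 0,"dz": 0.012,"rx": 0,"ry": 0,"rz": 0,"claw": 1},
    {"dx": -0.002,"dy": 0,"dz": 0.012,"rx": 0,"ry": 0,"rz": 0,"claw": 1},
    {"dx": -0.002,"dy": 0,"dz": 0.012,"rx": 0,"ry": 0,"rz": 0,"claw": 1},
    {"dx": 0,"dy": 0,"dz": 0,"rx": 0,"ry": 0,"rz": 0,"claw": 1},
  ],
  grip_force=45,
)

```text
time_s: 9.95
ee_pos: [0.5255, -0.0007, 0.2141]
eef_rot: [-3.142, -0.0, -3.121]
force: [1.2, 0.3, 1.8]
grip_width: 0.0241
grip_force: 45.0
```

```bash
python3 e.py w7.png
```

```text
9.95 [ 0.5255 -0.0007  0.2141] [-3.1416 -0.     -3.1211] [1.2 0.3 1.8] 0.02407886744380734 [(np.int32(1858), array([277. , 273.4]), array([ 0.5253, -0.0016,  0.218 ]), np.float64(0.0005)), (np.int32(134), array([ 23.2, 382.2]), array([ 0.6037, -0.1597,  0.2066]), np.float64(0.0006))]
plane 8743 0.9846734530481528 [0.0431 0.0015 0.1674] ((464.84661865234375, -4.021963119506836), (108.30694580078125, 26.062360763549805), 2.064361333847046)
```

step_arm(
  plan=[
    {"dx": -0.0015,"dy": 0,"dz": 0.01,"rx": 0,"ry": 0,"rz": 0,"claw": 1},
    {"dx": -0.0015,"dy": 0,"dz": 0.01,"rx": 0,"ry": 0,"rz": 0,"claw": 1},
    {"dx": -0.0015,"dy": 0,"dz": 0.01,"rx": 0,"ry": 0,"rz": 0,"claw": 1},
    {"dx": -0.0015,"dy": 0,"dz": 0.01,"rx": 0,"ry": 0,"rz": 0,"claw": 1},
    {"dx": -0.0015,"dy": 0,"dz": 0.01,"rx": 0,"ry": 0,"rz": 0,"claw": 1},
    {"dx": 0,"dy": 0,"dz": 0,"rx": 0,"ry": 0,"rz": 0,"claw": 1},
  ],
)

```text
time_s: 10.6
ee_pos: [0.5262, -0.0007, 0.2091]
eef_rot: [3.142, -0.0, -3.121]
force: [2.3, 0.3, 1.7]
grip_width: 0.0243
grip_force: 45.0
```

```bash
python3 e.py w8.png
```

```text
10.6 [ 0.5262 -0.0007  0.2091] [ 3.1416 -0.     -3.1211] [2.3 0.3 1.7] 0.02427517562668108 [(np.int32(1908), array([277.3, 273.5]), array([ 0.5261, -0.0014,  0.2131]), np.float64(0.0005)), (np.int32(79), array([ 21.1, 382.2]), array([ 0.6026, -0.1345,  0.2015]), np.float64(0.0006))]
plane 8733 0.9848849192717279 [0.0242 0.0015 0.1724] ((465.7942199707031, -3.999338150024414), (107.7580795288086, 25.97474479675293), 2.102963924407959)
```

Going on smoothly, with low forces. About 6.2 mm is left at the knob.

step_arm(
  plan=[
    {"dx": -0.0015,"dy": 0,"dz": 0.01,"rx": 0,"ry": 0,"rz": 0,"claw": 1},
    {"dx": -0.0015,"dy": 0,"dz": 0.01,"rx": 0,"ry": 0,"rz": 0,"claw": 1},
    {"dx": -0.0015,"dy": 0,"dz": 0.01,"rx": 0,"ry": 0,"rz": 0,"claw": 1},
    {"dx": -0.0015,"dy": 0,"dz": 0.01,"rx": 0,"ry": 0,"rz": 0,"claw": 1},
    {"dx": -0.0015,"dy": 0,"dz": 0.01,"rx": 0,"ry": 0,"rz": 0,"claw": 1},
    {"dx": 0,"dy": 0,"dz": 0,"rx": 0,"ry": 0,"rz": 0,"claw": 1},
  ],
)

```text
time_s: 11.25
ee_pos: [0.5269, -0.0007, 0.2053]
eef_rot: [-3.142, 0.0, -3.121]
force: [-5.2, 0.5, 12.6]
grip_width: 0.024
grip_force: 45.0
```

```bash
python3 e.py w9.png
```

```text
11.25 [ 0.5269 -0.0007  0.2053] [-3.1415e+00  5.0000e-04 -3.1212e+00] [-5.2  0.5 12.6] 0.024016670411383972 [(np.int32(1806), array([277. , 273.6]), array([ 0.5267, -0.0015,  0.2093]), np.float64(0.0005)), (np.int32(18), array([ 18.9, 382.8]), array([ 0.6022, -0.1384,  0.1915]), np.float64(0.0003))]
plane 8741 0.9862715936391717 [1.02e-02 1.00e-04 1.76e-01] ((466.628662109375, -4.031766891479492), (107.47073364257812, 25.873384475708008), 2.1546273231506348)
```

The reading is 12.6 N with about 2 mm to go, and -5 N along x: the hole is rubbing on the pin. I'll ease up, shift 1 mm towards the pivot and look.

step_arm(
  plan=[
    {"dx": 0.005,"dy": 0,"dz": -0.01,"rx": 0,"ry": 0,"rz": 0,"claw": 1},
    {"dx": 0.006,"dy": 0,"dz": -0.005,"rx": 0,"ry": 0,"rz": 0,"claw": 1},
    {"dx": 0,"dy": 0,"dz": 0,"rx": 0,"ry": 0,"rz": 0,"claw": 1},
  ],
)

```text
time_s: 11.6
ee_pos: [0.526, -0.0007, 0.2058]
eef_rot: [-3.142, 0.0, -3.121]
force: [3.8, 0.7, 2.1]
grip_width: 0.0245
grip_force: 45.0
```

```bash
python3 e.py w10.png
```

```text
11.6 [ 0.526  -0.0007  0.2058] [-3.1416e+00  5.0000e-04 -3.1212e+00] [3.8 0.7 2.1] 0.024497319033462923 [(np.int32(1897), array([276.9, 273.5]), array([ 0.526 , -0.0017,  0.2093]), np.float64(0.0005)), (np.int32(21), array([ 19.1, 382.8]), array([ 0.6009, -0.1366,  0.194 ]), np.float64(0.0003))]
plane 8715 0.9879518072289156 [ 0.0098 -0.0006  0.1762] ((465.7794494628906, -3.992961883544922), (107.75888061523438, 25.895917892456055), 2.098970651626587)
```

View pics/c_w10.png

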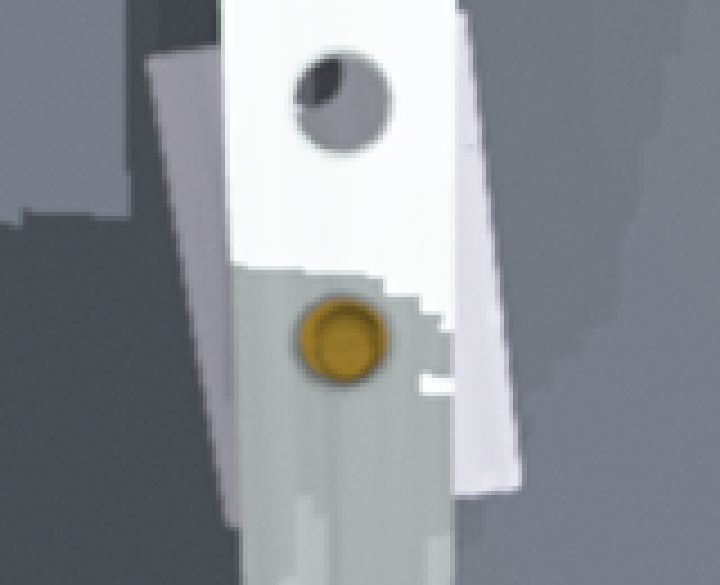

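The pin tip (345,343 in the crop) is now nearly centred in the hole (343,340). I'll press down gently in small steps.

step_arm(
  plan=[
    {"dx": 0,"dy": 0,"dz": 0.005,"rx": 0,"ry": 0,"rz": 0,"claw": 1},
    {"dx": 0,"dy": 0,"dz": 0.005,"rx": 0,"ry": 0,"rz": 0,"claw": 1},
    {"dx": 0,"dy": 0,"dz": 0.005,"rx": 0,"ry": 0,"rz": 0,"claw": 1},
    {"dx": 0,"dy": 0,"dz": 0,"rx": 0,"ry": 0,"rz": 0,"claw": 1},
  ],
)

```text
time_s: 12.05
ee_pos: [0.5261, -0.0008, 0.2053]
eef_rot: [-3.141, 0.001, -3.121]
force: [-0.6, 0.9, 13.9]
grip_width: 0.0241
grip_force: 45.0
```

```bash
python3 e.py w11.png
```

```text
12.05 [ 0.5261 -0.0008  0.2053] [-3.1415e+00  1.3000e-03 -3.1212e+00] [-0.6  0.9 13.9] 0.024056434850035203 [(np.int32(1837), array([277. , 273.8]), array([ 0.526 , -0.0017,  0.2093]), np.float64(0.0005))]
plane 8726 0.9885399954159981 [ 0.0098 -0.0005  0.1762] ((465.7774963378906, -3.9766016006469727), (107.38377380371094, 25.8604736328125), 2.1010637283325195)
```

Firm stop at the same height at both positions. I'll check whether that is the flange: pin tip height against bar top, and the slope along the bar from other cameras.

```bash
python3 - <<'E'
from h import *
for n in ['wrist','scene','side']:
    o,p=cam(n); U,V,W,m=cloud(p,o); h=cv2.cvtColor(p['img'],cv2.COLOR_RGB2HSV)
    d=np.array([np.cos(np.radians(2.1)),np.sin(np.radians(2.1))]); q=W[...,:2]-np.array([.4835,-.003]); s=q@d; t=q@np.array([-d[1],d[0]])
    y=m&(h[...,1]>110)&(h[...,0]>12)&(h[...,0]<32)&(np.hypot(s,t)<.012)
    print(n,'brass',y.sum(),np.percentile(W[y][:,2],[5,50,95]).round(4) if y.any() else '')
    for a in np.arange(-.21,.06,.03):
        b=m&(abs(s-a)<.012)&(abs(t)<.009)&(h[...,1]<60)&(abs(W[...,2]-.18)<.006)
        top=m&(abs(s-a)<.015)&(abs(abs(t)-.05)<.03)&(abs(W[...,2]-.16)<.006)
        print(round(a,2),b.sum(),np.median(W[b][:,2]).round(4) if b.sum()>5 else '','chest top',np.median(W[top][:,2]).round(4) if top.sum()>9 else '')
    pl=m&(abs(W[...,2]-.166)<.003)&(np.hypot(s,t)<.035)&(abs(t)>.014); print('plate',pl.sum(),np.median(W[pl][:,2]) if pl.any() else '')
E
```

```text
wrist brass 261 [0.1725 0.1826 0.1842]
-0.21 0  chest top 
-0.18 0  chest top 
-0.15 0  chest top 
-0.12 0  chest top 
-0.09 574 0.1803 chest top 0.1589
-0.06 924 0.1803 chest top 0.159
-0.03 1362 0.1807 chest top 0.159
0.0 1199 0.181 chest top 0.159
0.03 1222 0.1813 chest top 0.159
0.06 0  chest top 0.159
plate 1857 0.16497681788184643
scene brass 0 
-0.21 4  chest top 
-0.18 0  chest top 
-0.15 7 0.1788 chest top 
-0.12 8 0.1789 chest top 
-0.09 18 0.1783 chest top 0.157
-0.06 11 0.1775 chest top 0.1576
-0.03 1  chest top 0.1578
0.0 0  chest top 0.1577
0.03 11 0.1799 chest top 0.1579
0.06 31 0.179 chest top 0.1576
plate 25 0.16426195209157346
side brass 5 [0.1732 0.1837 0.1843]
-0.21 56 0.18 chest top 
-0.18 54 0.1796 chest top 0.1554
-0.15 52 0.1791 chest top 0.1556
-0.12 48 0.1799 chest top 
-0.09 50 0.1806 chest top 0.1586
-0.06 30 0.1793 chest top 0.1592
-0.03 45 0.1804 chest top 0.1592
0.0 40 0.1809 chest top 0.1594
0.03 40 0.1816 chest top 0.1593
0.06 0  chest top 0.1594
plate 48 0.1656159366488531
```

```bash
cat > g.py <<'E'
from h import *
o,p=cam('wrist'); U,V,W,m=cloud(p,o); h=cv2.cvtColor(p['img'],cv2.COLOR_RGB2HSV)
q=W[...,:2]-np.array([.4835,-.003]); r=np.hypot(q[...,0],q[...,1])
y=(h[...,1]>70)&(h[...,0]>10)&(h[...,0]<35)&(V>120)&(V<230)&(abs(U-277)<25)
z=W[...,2]
tip=y&(z>.1828)
print(o['ee_pos'].round(4),o['force'].round(1),'tip n',tip.sum(),W[tip][:,:2].mean(0).round(4),'px',U[tip].mean().round(1),V[tip].mean().round(1),np.ptp(U[tip]),np.ptp(V[tip]))
n,l,st,c=cv2.connectedComponentsWithStats(y.astype(np.uint8));i=1+np.argmax(st[1:,4])
cn=cv2.findContours((l==i).astype(np.uint8),cv2.RETR_EXTERNAL,cv2.CHAIN_APPROX_NONE)[0][0]
print('brass in hole',st[i],cv2.minEnclosingCircle(cn))
# hole rim on bar top: pixels on bar plane around
g=p['img'][140:215,240:315].astype(int); v=int(c[i][1]);u=int(c[i][0])
print('col',[(k,tuple(p['img'][k,u]),round(float(z[k,u]),4)) for k in range(v-14,v+15,1)])
print('row',[(k,tuple(p['img'][v,k]),round(float(z[v,k]),4)) for k in range(u-14,u+15,1)])
E
python3 g.py | sed 's/np.uint8(\([0-9]*\))/\1/g'
```

```text
[ 0.5261 -0.0007  0.2054] [ 0.1  1.  13.6] tip n 121 [ 0.4828 -0.0029] px 276.8 177.2 14 13
brass in hole [267 166  19  19 284] ((275.8055419921875, 175.0), 9.671607971191406)
col [(160, (220, 226, 225), 0.181), (161, (172, 180, 180), 0.1808), (162, (167, 175, 174), 0.1814), (163, (168, 176, 175), 0.1807), (164, (150, 158, 158), 0.1809), (165, (133, 136, 133), 0.1807), (166, (136, 120, 86), 0.1724), (167, (131, 105, 46), 0.174), (168, (110, 87, 32), 0.1769), (169, (102, 81, 30), 0.1802), (170, (116, 93, 33), 0.1824), (171, (131, 104, 41), 0.1836), (172, (137, 110, 39), 0.184), (173, (144, 116, 42), 0.1833), (174, (147, 119, 42), 0.1832), (175, (148, 119, 44), 0.1815), (176, (144, 116, 40), 0.1844), (177, (144, 117, 39), 0.1844), (178, (149, 120, 46), 0.1833), (179, (150, 120, 43), 0.1832), (180, (151, 121, 45), 0.1836), (181, (150, 120, 43), 0.1826), (182, (146, 117, 42), 0.1845), (183, (126, 100, 37), 0.183), (184, (111, 96, 65), 0.1823), (185, (116, 115, 109), 0.1778), (186, (141, 148, 148), 0.1801), (187, (157, 164, 164), 0.1808), (188, (163, 171, 170), 0.1813)]
row [(261, (175, 1
[... 186 characters left out ...]
149, 121, 56), 0.173), (268, (151, 121, 39), 0.173), (269, (141, 113, 43), 0.1732), (270, (126, 101, 39), 0.181), (271, (130, 105, 41), 0.183), (272, (137, 111, 41), 0.1829), (273, (143, 115, 41), 0.1833), (274, (145, 117, 40), 0.184), (275, (147, 119, 42), 0.1832), (276, (148, 119, 42), 0.1834), (277, (147, 119, 42), 0.1833), (278, (148, 119, 42), 0.1842), (279, (147, 118, 44), 0.1835), (280, (139, 112, 39), 0.1845), (281, (129, 104, 37), 0.1832), (282, (118, 95, 35), 0.1832), (283, (116, 93, 34), 0.1824), (284, (130, 104, 36), 0.1812), (285, (144, 122, 69), 0.173), (286, (147, 139, 117), 0.1732), (287, (154, 159, 158), 0.181), (288, (164, 172, 173), 0.1817), (289, (173, 180, 181), 0.1815)]
```

The pin is clear of the hole's rim all round and about 0.5 mm off in y. The bar is still about 2 mm up. I'll ease off, centre it in y, align the yaw with the bar and press again.

step_arm(
  plan=[
    {"dx": 0,"dy": 0,"dz": -0.02,"rx": 0,"ry": 0,"rz": 0,"claw": 1},
    {"dx": 0,"dy": 0.005,"dz": -0.01,"rx": 0,"ry": 0,"rz": -0.01,"claw": 1},
    {"dx": 0,"dy": 0,"dz": 0.01,"rx": 0,"ry": 0,"rz": 0,"claw": 1},
    {"dx": 0,"dy": 0,"dz": 0.01,"rx": 0,"ry": 0,"rz": 0,"claw": 1},
    {"dx": 0,"dy": 0,"dz": 0.005,"rx": 0,"ry": 0,"rz": 0,"claw": 1},
    {"dx": 0,"dy": 0,"dz": 0,"rx": 0,"ry": 0,"rz": 0,"claw": 1},
  ],
)

```text
time_s: 12.9
ee_pos: [0.526, -0.0001, 0.2054]
eef_rot: [3.142, 0.001, -3.105]
force: [0.8, 1.1, 9.3]
grip_width: 0.0238
grip_force: 45.0
```

```bash
python3 e.py w12.png;python3 g.py | head -2
```

```text
12.9 [ 5.260e-01 -1.000e-04  2.054e-01] [ 3.1415e+00  9.0000e-04 -3.1055e+00] [0.8 1.1 9.3] 0.023843133289872823 [(np.int32(1909), array([277.2, 273.8]), array([ 0.526 , -0.001 ,  0.2093]), np.float64(0.0005))]
plane 8743 0.9875328834496169 [ 0.0099 -0.0005  0.1762] ((465.72955322265625, -3.286911964416504), (107.34912109375, 26.112281799316406), 2.1883368492126465)
[ 5.260e-01 -2.000e-04  2.054e-01] [-0.   1.5  8.8] tip n 121 [ 0.4825 -0.003 ] px 276.8 177.4 15 13
brass in hole [268 166  19  19 282] ((277.0, 175.0), 9.486932754516602)
```

The stop is at the same height whatever the sideways position. I'll let go, see where the stay rests without the hand, then press on top of the ball.

step_arm(
  plan=[
    {"dx": 0,"dy": 0,"dz": -0.01,"rx": 0,"ry": 0,"rz": 0,"claw": 1},
    {"dx": 0,"dy": 0,"dz": -0.01,"rx": 0,"ry": 0,"rz": 0,"claw": 0.4},
    {"dx": 0,"dy": 0,"dz": 0,"rx": 0,"ry": 0,"rz": 0,"claw": 0.4},
    {"dx": 0,"dy": 0,"dz": 0,"rx": 0,"ry": 0,"rz": 0,"claw": 0.4},
    {"dx": 0,"dy": 0,"dz": 0,"rx": 0,"ry": 0,"rz": 0,"claw": 0.4},
    {"dx": 0,"dy": 0,"dz": 0,"rx": 0,"ry": 0,"rz": 0,"claw": 0.4},
  ],
)

```text
time_s: 13.6
ee_pos: [0.5257, -0.0003, 0.2066]
eef_rot: [-3.142, -0.0, -3.105]
force: [-0.2, -0.8, 0.5]
grip_width: 0.0559
grip_force: 0.0
```

```bash
python3 e.py w13.png;python3 g.py | head -2
```

```text
13.6 [ 5.257e-01 -3.000e-04  2.066e-01] [-3.1416e+00 -4.0000e-04 -3.1055e+00] [-0.2 -0.8  0.5] 0.05593361478510664 [(np.int32(1803), array([277.2, 273.1]), array([ 0.5259, -0.0011,  0.2093]), np.float64(0.0005))]
plane 8703 0.9878202918533839 [ 0.01   -0.0006  0.1762] ((465.556396484375, -3.3319339752197266), (107.77333068847656, 26.139371871948242), 2.2406270503997803)
[ 5.258e-01 -2.000e-04  2.066e-01] [-0.5  0.5  0.1] tip n 116 [ 0.4831 -0.003 ] px 277.1 177.4 13 14
brass in hole [268 166  19  19 276] ((277.17681884765625, 175.31707763671875), 9.56108570098877)
```

step_arm(
  plan=[
    {"dx": 0,"dy": 0,"dz": -0.3,"rx": 0,"ry": 0,"rz": 0,"claw": 0.4},
    {"dx": 0,"dy": -0.008,"dz": -0.25,"rx": 0,"ry": 0,"rz": 0,"claw": 1},
    {"dx": 0,"dy": 0,"dz": 0,"rx": 0,"ry": 0,"rz": 0,"claw": 1},
    {"dx": 0,"dy": 0,"dz": 0,"rx": 0,"ry": 0,"rz": 0,"claw": 1},
    {"dx": 0,"dy": 0,"dz": 0,"rx": 0,"ry": 0,"rz": 0,"claw": 1},
    {"dx": 0,"dy": 0,"dz": 0,"rx": 0,"ry": 0,"rz": 0,"claw": 1},
    {"dx": 0,"dy": 0,"dz": 0,"rx": 0,"ry": 0,"rz": 0,"claw": 1},
    {"dx": 0,"dy": 0,"dz": 0,"rx": 0,"ry": 0,"rz": 0,"claw": 1},
    {"dx": 0,"dy": 0,"dz": 0.1,"rx": 0,"ry": 0,"rz": 0,"claw": 1},
    {"dx": 0,"dy": 0,"dz": 0.06,"rx": 0,"ry": 0,"rz": 0,"claw": 1},
  ],
  grip_force=10,
)

```text
time_s: 14.7
ee_pos: [0.5256, -0.001, 0.2445]
eef_rot: [3.142, -0.001, -3.105]
force: [-0.6, 0.2, -0.1]
grip_width: 0.0009
grip_force: 0.0
```

step_arm(
  plan=[
    {"dx": 0,"dy": 0,"dz": 0.03,"rx": 0,"ry": 0,"rz": 0,"claw": 1},
    {"dx": 0,"dy": 0,"dz": 0.01,"rx": 0,"ry": 0,"rz": 0,"claw": 1},
    {"dx": 0,"dy": 0,"dz": 0,"rx": 0,"ry": 0,"rz": 0,"claw": 1},
  ],
)

```text
time_s: 15.0
ee_pos: [0.5259, -0.001, 0.2417]
eef_rot: [3.142, -0.0, -3.105]
force: [0.1, 0.1, -0.6]
grip_width: 0.0004
grip_force: 0.0
```

step_arm(
  plan=[
    {"dx": 0,"dy": 0,"dz": 0.008,"rx": 0,"ry": 0,"rz": 0,"claw": 1},
    {"dx": 0,"dy": 0,"dz": 0.008,"rx": 0,"ry": 0,"rz": 0,"claw": 1},
    {"dx": 0,"dy": 0,"dz": 0,"rx": 0,"ry": 0,"rz": 0,"claw": 1},
  ],
)

```text
time_s: 15.3
ee_pos: [0.5258, -0.001, 0.2401]
eef_rot: [3.142, 0.0, -3.105]
force: [-0.0, -0.3, 0.6]
grip_width: 0.0006
grip_force: 0.0
```

step_arm(
  plan=[
    {"dx": 0,"dy": 0,"dz": 0.005,"rx": 0,"ry": 0,"rz": 0,"claw": 1},
    {"dx": 0,"dy": 0,"dz": 0,"rx": 0,"ry": 0,"rz": 0,"claw": 1},
  ],
)

```text
time_s: 15.5
ee_pos: [0.5258, -0.001, 0.2396]
eef_rot: [-3.142, -0.0, -3.105]
force: [0.0, 0.1, 0.3]
grip_width: 0.0002
grip_force: 0.0
```

step_arm(
  plan=[
    {"dx": 0,"dy": 0,"dz": 0.005,"rx": 0,"ry": 0,"rz": 0,"claw": 1},
    {"dx": 0,"dy": 0,"dz": 0,"rx": 0,"ry": 0,"rz": 0,"claw": 1},
  ],
)

```text
time_s: 15.7
ee_pos: [0.5259, -0.001, 0.2391]
eef_rot: [-3.142, 0.0, -3.105]
force: [-0.1, -0.2, -1.0]
grip_width: 0.0006
grip_force: 0.0
```

```bash
python3 e.py w14.png;python3 g.py | head -2
```

```text
15.7 [ 0.5259 -0.001   0.2391] [-3.1416  0.     -3.1055] [-0.1 -0.2 -1. ] 0.0006185444199427622 [(np.int32(344), array([278.7, 235.1]), array([ 0.5261, -0.001 ,  0.2095]), np.float64(0.0005)), (np.int32(228), array([ 32.9, 332.6]), array([ 0.6035, -0.1595,  0.2063]), np.float64(0.0005))]
plane 7220 0.9786703601108033 [0.01   0.0003 0.1762] ((467.12384033203125, -3.2968082427978516), (123.51901245117188, 26.051498413085938), 2.1833086013793945)
[ 0.5258 -0.001   0.2391] [-0.   0.1  0.1] tip n 83 [ 0.4826 -0.0028] px 278.7 166.8 11 13
brass in hole [271 159  16  15 196] ((278.5, 166.0), 8.077847480773926)
```

step_arm(
  plan=[
    {"dx": 0,"dy": 0,"dz": 0.005,"rx": 0,"ry": 0,"rz": 0,"claw": 1},
    {"dx": 0,"dy": 0,"dz": 0,"rx": 0,"ry": 0,"rz": 0,"claw": 1},
  ],
)

```text
time_s: 16.0
ee_pos: [0.5259, -0.0011, 0.2386]
eef_rot: [-3.142, 0.0, -3.105]
force: [0.8, 0.3, 0.1]
grip_width: 0.0004
grip_force: 0.2
```

step_arm(
  plan=[
    {"dx": 0,"dy": 0,"dz": 0.005,"rx": 0,"ry": 0,"rz": 0,"claw": 1},
    {"dx": 0,"dy": 0,"dz": 0,"rx": 0,"ry": 0,"rz": 0,"claw": 1},
  ],
)

```text
time_s: 16.2
ee_pos: [0.5259, -0.001, 0.2382]
eef_rot: [-3.142, 0.0, -3.105]
force: [0.9, -0.4, 0.6]
grip_width: 0.0004
grip_force: 0.4
```

step_arm(
  plan=[
    {"dx": 0,"dy": 0,"dz": 0.003,"rx": 0,"ry": 0,"rz": 0,"claw": 1},
    {"dx": 0,"dy": 0,"dz": 0,"rx": 0,"ry": 0,"rz": 0,"claw": 1},
  ],
)

```text
time_s: 16.4
ee_pos: [0.526, -0.0011, 0.2381]
eef_rot: [-3.142, 0.0, -3.105]
force: [-0.1, -0.3, 2.7]
grip_width: 0.0001
grip_force: 1.3
```

step_arm(
  plan=[
    {"dx": 0,"dy": 0,"dz": 0.005,"rx": 0,"ry": 0,"rz": 0,"claw": 1},
    {"dx": 0,"dy": 0,"dz": 0,"rx": 0,"ry": 0,"rz": 0,"claw": 1},
  ],
)

```text
time_s: 16.6
ee_pos: [0.526, -0.001, 0.2379]
eef_rot: [-3.142, 0.001, -3.105]
force: [-0.9, -0.6, 6.9]
grip_width: 0.0004
grip_force: 3.1
```

step_arm(
  plan=[
    {"dx": 0,"dy": 0,"dz": 0.004,"rx": 0,"ry": 0,"rz": 0,"claw": 1},
    {"dx": 0,"dy": 0,"dz": 0,"rx": 0,"ry": 0,"rz": 0,"claw": 1},
  ],
)

```text
time_s: 16.8
ee_pos: [0.5261, -0.0011, 0.2378]
eef_rot: [-3.141, 0.001, -3.105]
force: [-1.5, -0.6, 8.4]
grip_width: 0.0006
grip_force: 4.3
```

```bash
python3 e.py w15.png;python3 g.py | head -2
```

```text
16.8 [ 0.5261 -0.0011  0.2378] [-3.1414e+00  1.2000e-03 -3.1055e+00] [-1.5 -0.6  8.4] 0.0006296984102227501 [(np.int32(329), array([279.2, 235.6]), array([ 0.5267, -0.0012,  0.2109]), np.float64(0.0016)), (np.int32(193), array([ 31.7, 333.1]), array([ 0.6035, -0.1596,  0.2061]), np.float64(0.0006))]
plane 7260 0.9833333333333333 [0.0095 0.0019 0.1764] ((467.5024108886719, -3.2957630157470703), (122.99626159667969, 26.105894088745117), 2.2020182609558105)
[ 0.5261 -0.0011  0.2378] [-2.2  0.6  9.2] tip n 93 [ 0.4828 -0.0029] px 278.7 166.9 11 12
brass in hole [271 158  16  16 201] ((278.5, 165.875), 8.125100135803223)
```

```bash
python3 - <<'E'
from h import *
from scipy import ndimage
for n in ['side','wrist']:
    o,p=cam(n); U,V,W,m=cloud(p,o)
    e=np.array([np.cos(np.radians(9.1)),np.sin(np.radians(9.1))]); q=W[...,:2]-np.array([.515,-.0345]); X=q@e; Y=q@np.array([-e[1],e[0]])
    k=m&(abs(X)<.105)&(Y>-.10)&(Y<.175)&(W[...,2]>.1635)&(W[...,2]<.2)
    l,c=ndimage.label(k)
    for i in range(1,c+1):
        P=W[l==i]
        if len(P)>12: print(n,len(P),P.min(0).round(3),P.max(0).round(3),np.median(P[:,2]).round(4))
    if n=='wrist':
        # heights directly beside bar, bar edge profile
        d=np.array([np.cos(np.radians(2.1)),np.sin(np.radians(2.1))]);q=W[...,:2]-np.array([.4835,-.003]);s=q@d;t=q@np.array([-d[1],d[0]])
        for a in np.arange(-.08,.045,.01):
            r=[]
            for b in [-.022,-.018,-.015,-.011,0,.011,.015,.018,.022]:
                g=m&(abs(s-a)<.004)&(abs(t-b)<.0015); r.append(round(float(np.median(W[g][:,2])),4) if g.any() else None)
            print(round(a,2),r)
E
```

```text
side 503 [ 0.404 -0.029  0.164] [0.539 0.011 0.197] 0.1801
wrist 9507 [ 0.402 -0.028  0.164] [0.529 0.02  0.187] 0.1805
-0.08 [0.159, 0.1589, 0.159, 0.1803, 0.1804, 0.1801, 0.159, 0.1589, 0.159]
-0.07 [0.1591, 0.159, 0.1591, 0.1804, 0.1603, 0.1803, 0.1589, 0.1589, 0.1588]
-0.06 [0.1591, 0.1591, 0.1591, 0.1803, 0.159, 0.1804, 0.1592, 0.159, 0.159]
-0.05 [0.1592, 0.1592, 0.159, 0.1805, 0.1598, 0.1805, 0.1591, 0.159, 0.1591]
-0.04 [0.1589, 0.1591, 0.1592, 0.1805, 0.1808, 0.1805, 0.1592, 0.159, 0.1591]
-0.03 [0.1651, 0.165, 0.165, 0.1807, 0.1653, 0.1809, 0.1649, 0.1589, 0.1591]
-0.02 [0.1648, 0.165, 0.1652, 0.1808, 0.1805, 0.1807, 0.165, 0.1634, 0.1588]
-0.01 [0.1595, 0.165, 0.1652, 0.1809, 0.1809, 0.1811, 0.1652, 0.1647, 0.1591]
-0.0 [0.159, 0.1651, 0.165, 0.1812, 0.1831, 0.1808, 0.1651, 0.165, 0.159]
0.01 [0.3361, 0.3364, 0.3361, 0.3362, 0.3331, 0.3363, 0.3361, 0.3362, 0.3358]
0.02 [0.341, 0.341, 0.341, 0.341, 0.3365, 0.341, 0.341, 0.341, 0.3409]
0.03 [0.1593, 0.1594, 0.1649, 0.2582, 0.2165, 0.2571, 0.1589, 0.159, 0.159]
0.04 [0.159, 0.1589, 0.1592, 0.1816, 0.2894, 0.1818, 0.1591, 0.1591, 0.159]
```

Nothing lies under the bar, so the last 2 mm is just a snug fit. I'll press more firmly in tiny steps, staying under 18 N at the knob.

step_arm(
  plan=[
    {"dx": 0,"dy": 0,"dz": 0.004,"rx": 0,"ry": 0,"rz": 0,"claw": 1},
    {"dx": 0,"dy": 0,"dz": 0,"rx": 0,"ry": 0,"rz": 0,"claw": 1},
  ],
)

```text
time_s: 17.2
ee_pos: [0.5261, -0.0011, 0.2377]
eef_rot: [-3.141, 0.002, -3.105]
force: [-2.2, -0.9, 11.1]
grip_width: 0.0
grip_force: 5.6
```

step_arm(
  plan=[
    {"dx": 0,"dy": 0,"dz": 0.004,"rx": 0,"ry": 0,"rz": 0,"claw": 1},
    {"dx": 0,"dy": 0,"dz": 0,"rx": 0,"ry": 0,"rz": 0,"claw": 1},
  ],
)

```text
time_s: 17.4
ee_pos: [0.5261, -0.0011, 0.2376]
eef_rot: [-3.141, 0.002, -3.105]
force: [-3.5, -0.3, 14.4]
grip_width: 0.0006
grip_force: 7.0
```

step_arm(
  plan=[
    {"dx": 0,"dy": 0,"dz": 0.002,"rx": 0,"ry": 0,"rz": 0,"claw": 1},
    {"dx": 0,"dy": 0,"dz": 0,"rx": 0,"ry": 0,"rz": 0,"claw": 1},
  ],
)

```text
time_s: 17.6
ee_pos: [0.5261, -0.0011, 0.2376]
eef_rot: [-3.141, 0.002, -3.105]
force: [-4.7, 1.0, 15.0]
grip_width: 0.0007
grip_force: 7.6
```

```bash
python3 e.py w16.png
```

```text
17.6 [ 0.5261 -0.0011  0.2376] [-3.1413e+00  2.1000e-03 -3.1054e+00] [-4.7  1.  15. ] 0.0006805843345757501 [(np.int32(356), array([279.2, 235.7]), array([ 0.5268, -0.0011,  0.2112]), np.float64(0.002)), (np.int32(191), array([ 31.9, 333.1]), array([ 0.6035, -0.1595,  0.206 ]), np.float64(0.0005))]
plane 7240 0.9842541436464088 [ 0.01   -0.0005  0.1761] ((467.8638916015625, -3.2771034240722656), (123.30220794677734, 26.0902042388916), 2.2256646156311035)
```

step_arm(
  plan=[
    {"dx": 0,"dy": 0,"dz": -0.15,"rx": 0,"ry": 0,"rz": 0,"claw": 1},
    {"dx": 0,"dy": 0,"dz": 0,"rx": 0,"ry": 0,"rz": 0,"claw": 0.4},
    {"dx": 0,"dy": 0,"dz": 0,"rx": 0,"ry": 0,"rz": 0,"claw": 0.4},
    {"dx": 0,"dy": 0,"dz": 0,"rx": 0,"ry": 0,"rz": 0,"claw": 0.4},
    {"dx": 0,"dy": 0,"dz": 0,"rx": 0,"ry": 0,"rz": 0,"claw": 0.4},
    {"dx": 0,"dy": 0,"dz": 0,"rx": 0,"ry": 0,"rz": 0,"claw": 0.4},
    {"dx": 0,"dy": 0,"dz": 0,"rx": 0,"ry": 0,"rz": 0,"claw": 0.4},
    {"dx": 0,"dy": 0,"dz": 0.2,"rx": 0,"ry": 0,"rz": 0,"claw": 0.4},
    {"dx": 0,"dy": 0,"dz": 0.2,"rx": 0,"ry": 0,"rz": 0,"claw": 0.4},
    {"dx": 0,"dy": 0,"dz": 0.03,"rx": 0,"ry": 0,"rz": 0,"claw": 0.4},
  ],
)

```text
time_s: 18.65
ee_pos: [0.525, -0.001, 0.2059]
eef_rot: [3.141, -0.003, -3.105]
force: [-0.5, 0.4, 0.6]
grip_width: 0.0564
grip_force: 0.0
```

```bash
python3 e.py w17.png;python3 g.py | sed 's/np.uint8(\([0-9]*\))/\1/g' | cut -c1-1700; python3 -c "
from h import *
print(cam('side')[0]['time_s'])
o,p=cam('side');U,V,W,m=cloud(p,o)
e=np.array([.372,.0945]);r=np.hypot(W[...,0]-.265,W[...,1]+.0105)
for R in (.01,.02,.03,.05):
  k=m&(r<R)&(W[...,2]>.12);print(R,k.sum(),np.percentile(W[k][:,2],[10,50,90,99]).round(4) if k.any() else '')"
```

```text
18.65 [ 0.525  -0.001   0.2059] [ 3.1412 -0.0034 -3.1055] [-0.5  0.4  0.6] 0.056433165979242216 [(np.int32(1819), array([278.4, 275. ]), array([ 0.5259, -0.001 ,  0.2093]), np.float64(0.0005))]
plane 8743 0.9873041290174998 [ 0.0098 -0.001   0.1762] ((464.65948486328125, -3.3549652099609375), (107.75935363769531, 26.07744598388672), 2.1756393909454346)
[ 0.5254 -0.001   0.2068] [-1.   0.5 -0.3] tip n 109 [ 0.4829 -0.0029] px 278.6 177.9 12 14
brass in hole [269 167  20  19 279] ((278.5, 175.5), 9.617792129516602)
col [(161, (167, 173, 173), 0.1798), (162, (166, 172, 172), 0.1817), (163, (166, 173, 173), 0.1809), (164, (162, 170, 169), 0.18), (165, (145, 152, 153), 0.1801), (166, (130, 130, 124), 0.181), (167, (131, 114, 78), 0.1735), (168, (120, 96, 41), 0.1736), (169, (100, 80, 28), 0.1777), (170, (100, 79, 27), 0.1802), (171, (121, 97, 36), 0.183), (172, (129, 104, 37), 0.1829), (173, (136, 109, 39), 0.1836), (174, (142, 114, 40), 0.1832), (175, (143, 115, 40), 0.1833), (176, (143, 115, 41), 0.1835), (177, (141, 114, 41), 0.1829), (178, (143, 114, 41), 0.183), (179, (146, 117, 43),
[... 685 characters left out ...]
 42), 0.1823), (276, (145, 116, 41), 0.184), (277, (145, 117, 42), 0.1838), (278, (143, 115, 40), 0.1833), (279, (143, 114, 39), 0.1833), (280, (144, 116, 41), 0.1833), (281, (142, 114, 41), 0.1831), (282, (134, 107, 39), 0.1841), (283, (121, 97, 35), 0.183), (284, (109, 87, 31), 0.1819), (285, (111, 90, 33), 0.1815), (286, (126, 100, 35), 0.172), (287, (140, 113, 47), 0.1724), (288, (141, 123, 86), 0.1725), (289, (141, 140, 131), 0.1797), (290, (152, 159, 158), 0.18), (291, (164, 173, 172), 0.1795), (292, (169, 176, 177), 0.1803)]
18.75
0.01 136 [0.1413 0.1848 0.6172 0.62  ]
0.02 445 [0.1517 0.6064 0.6203 0.624 ]
0.03 889 [0.1508 0.6064 0.6226 0.6276]
0.05 3125 [0.1798 0.5905 0.6242 0.6373]
```

The pin is centred in the hole within about 0.3 mm. I'll regrip and run a small search: light press while moving sideways.

step_arm(
  plan=[
    {"dx": 0,"dy": 0,"dz": 0,"rx": 0,"ry": 0,"rz": 0,"claw": 1},
    {"dx": 0,"dy": 0,"dz": 0,"rx": 0,"ry": 0,"rz": 0,"claw": 1},
    {"dx": 0,"dy": 0,"dz": 0,"rx": 0,"ry": 0,"rz": 0,"claw": 1},
    {"dx": 0,"dy": 0,"dz": 0,"rx": 0,"ry": 0,"rz": 0,"claw": 1},
    {"dx": 0,"dy": 0,"dz": 0,"rx": 0,"ry": 0,"rz": 0,"claw": 1},
    {"dx": 0,"dy": 0,"dz": 0,"rx": 0,"ry": 0,"rz": 0,"claw": 1},
  ],
  grip_force=40,
)

```text
time_s: 19.45
ee_pos: [0.5259, -0.001, 0.208]
eef_rot: [3.142, 0.0, -3.105]
force: [0.7, -0.3, 0.1]
grip_width: 0.024
grip_force: 40.0
```

step_arm(
  plan=[
    {"dx": 0,"dy": 0,"dz": 0.005,"rx": 0,"ry": 0,"rz": 0,"claw": 1},
    {"dx": 0,"dy": 0,"dz": 0.003,"rx": 0,"ry": 0,"rz": 0,"claw": 1},
    {"dx": 0,"dy": 0,"dz": 0,"rx": 0,"ry": 0,"rz": 0,"claw": 1},
  ],
)

```text
time_s: 19.75
ee_pos: [0.526, -0.001, 0.2072]
eef_rot: [-3.142, 0.0, -3.105]
force: [1.6, 1.0, 1.5]
grip_width: 0.024
grip_force: 40.0
```

step_arm(
  plan=[
    {"dx": 0.005,"dy": 0,"dz": 0,"rx": 0,"ry": 0,"rz": 0,"claw": 1},
    {"dx": 0.005,"dy": 0,"dz": 0,"rx": 0,"ry": 0,"rz": 0,"claw": 1},
    {"dx": 0,"dy": 0,"dz": 0,"rx": 0,"ry": 0,"rz": 0,"claw": 1},
  ],
)

```text
time_s: 20.05
ee_pos: [0.525, -0.0011, 0.2073]
eef_rot: [3.142, 0.001, -3.106]
force: [4.0, 0.3, 1.2]
grip_width: 0.024
grip_force: 40.0
```

step_arm(
  plan=[
    {"dx": 0.005,"dy": 0,"dz": 0,"rx": 0,"ry": 0,"rz": 0,"claw": 1},
    {"dx": 0.005,"dy": 0,"dz": 0,"rx": 0,"ry": 0,"rz": 0,"claw": 1},
    {"dx": 0,"dy": 0,"dz": 0,"rx": 0,"ry": 0,"rz": 0,"claw": 1},
  ],
)

```text
time_s: 20.35
ee_pos: [0.5245, -0.0011, 0.2074]
eef_rot: [-3.142, 0.002, -3.106]
force: [8.5, 0.1, -0.1]
grip_width: 0.0243
grip_force: 40.0
```

```bash
python3 e.py w18.png; python3 g.py|head -2
```

```text
20.35 [ 0.5245 -0.0011  0.2074] [-3.1416e+00  2.0000e-03 -3.1055e+00] [ 8.5  0.1 -0.1] 0.024283102063391862 [(np.int32(1866), array([276.9, 272.2]), array([ 0.5246, -0.0021,  0.2093]), np.float64(0.0005)), (np.int32(34), array([ 19.3, 381.3]), array([ 0.6025, -0.1353,  0.1965]), np.float64(0.0005))]
plane 8680 0.9843317972350231 [ 0.0102 -0.0009  0.1761] ((464.5804443359375, -3.824854850769043), (108.65067291259766, 26.098325729370117), 1.6462793350219727)
[ 0.5245 -0.0011  0.2074] [ 7.5  0.7 -0. ] tip n 112 [ 0.4824 -0.0029] px 278.7 179.3 15 16
brass in hole [268 166  20  21 307] ((277.58660888671875, 175.8503875732422), 10.247645378112793)
```

step_arm(
  plan=[
    {"dx": -0.008,"dy": 0,"dz": 0.008,"rx": 0,"ry": 0,"rz": 0,"claw": 1},
    {"dx": 0,"dy": 0,"dz": 0,"rx": 0,"ry": 0,"rz": 0,"claw": 1},
  ],
)

```text
time_s: 20.65
ee_pos: [0.5247, -0.0011, 0.2071]
eef_rot: [-3.142, 0.0, -3.105]
force: [0.3, 1.1, 8.2]
grip_width: 0.0242
grip_force: 40.0
```

step_arm(
  plan=[
    {"dx": -0.01,"dy": 0,"dz": 0,"rx": 0,"ry": 0,"rz": 0,"claw": 1},
    {"dx": 0,"dy": 0,"dz": 0,"rx": 0,"ry": 0,"rz": 0,"claw": 1},
  ],
)

```text
time_s: 20.85
ee_pos: [0.5249, -0.001, 0.207]
eef_rot: [3.142, -0.002, -3.105]
force: [-7.6, 0.5, 11.7]
grip_width: 0.0239
grip_force: 40.0
```

step_arm(
  plan=[
    {"dx": -0.01,"dy": 0,"dz": 0,"rx": 0,"ry": 0,"rz": 0,"claw": 1},
    {"dx": 0,"dy": 0,"dz": 0,"rx": 0,"ry": 0,"rz": 0,"claw": 1},
  ],
)

```text
time_s: 21.05
ee_pos: [0.5256, -0.001, 0.207]
eef_rot: [3.142, -0.003, -3.105]
force: [-11.1, -0.6, 12.8]
grip_width: 0.0242
grip_force: 40.0
```

step_arm(
  plan=[
    {"dx": -0.01,"dy": 0,"dz": 0,"rx": 0,"ry": 0,"rz": 0,"claw": 1},
    {"dx": 0,"dy": 0,"dz": 0,"rx": 0,"ry": 0,"rz": 0,"claw": 1},
  ],
)

```text
time_s: 21.25
ee_pos: [0.5265, -0.001, 0.2069]
eef_rot: [3.142, -0.003, -3.105]
force: [-12.0, 0.8, 13.2]
grip_width: 0.0243
grip_force: 40.0
```

```bash
python3 e.py w19.png; python3 g.py|head -2
```

```text
21.25 [ 0.5265 -0.001   0.2069] [ 3.1415e+00 -2.9000e-03 -3.1053e+00] [-12.    0.8  13.2] 0.02433981821750501 [(np.int32(1852), array([277.3, 272. ]), array([ 0.5262, -0.0017,  0.2093]), np.float64(0.0005)), (np.int32(16), array([ 18.4, 379.8]), array([ 0.6036, -0.1365,  0.1936]), np.float64(0.0003))]
plane 8695 0.9866589994249568 [ 0.0096 -0.0016  0.1763] ((466.2865295410156, -3.9535369873046875), (108.0937271118164, 26.124126434326172), 2.1264848709106445)
[ 0.5265 -0.0009  0.207 ] [-11.7   1.1  12. ] tip n 111 [ 0.4828 -0.0029] px 278.5 175.9 16 13
brass in hole [268 166  19  18 275] ((277.359375, 174.234375), 9.62248706817627)
```

```bash
python3 - <<'E'
from h import *
for n in ['side','scene']:
    o,p=cam(n);U,V,W,m=cloud(p,o)
    a=np.radians(2.1);d=np.array([np.cos(a),np.sin(a)]);q=W[...,:2]-np.array([.4835,-.003]);s=q@d+.219;t=q@np.array([-d[1],d[0]])
    k=m&(s>-.06)&(s<.3)&(abs(t)<.06)&(W[...,2]>.162)&(W[...,2]<.2)
    print(n)
    for s0 in np.arange(-.05,.29,.02):
        r=[]
        for t0 in np.arange(-.05,.051,.01):
            g=k&(abs(s-s0)<.01)&(abs(t-t0)<.005); r.append('%5.1f'%(1000*np.median(W[g][:,2])) if g.sum()>1 else '  -  ')
        print('%.2f'%s0,' '.join(r))
E
```

```text
side
-0.05   -     -     -     -     -     -     -     -     -     -     -  
-0.03   -     -     -     -     -     -     -     -     -     -     -  
-0.01   -     -     -   178.2 178.2 178.9 178.7   -     -     -     -  
0.01   -     -     -   176.6 178.6 180.5 178.2   -     -     -     -  
0.03   -     -     -   177.5 179.1 179.0 179.1   -     -     -     -  
0.05   -     -     -     -   179.4 180.3 178.7   -     -     -     -  
0.07   -     -     -   179.3 178.7 179.7 179.6   -     -     -     -  
0.09   -     -     -   179.7 180.2 179.8 180.7   -     -     -     -  
0.11   -     -     -   178.9 179.8 180.1 179.9   -     -     -     -  
0.13   -     -     -   180.3 179.9 179.8 179.5   -     -     -     -  
0.15   -     -     -   176.1 180.0 180.0 180.4   -     -     -     -  
0.17   -   162.4   -     -   179.1 180.3 180.5   -     -     -     -  
0.19   -     -   164.9 164.9 177.1 179.7 180.0   -     -     -     -  
0.21   -     -   162.9 166.0 177.7 181.3 181.6   -     -     -     -  
0.23 163.0   -     -   165.2 177.6 181.1 181.2   -     -     -     -  
0.25   -   163.1   -   181.
[... 628 characters left out ...]
-     -     -     -   178.4 178.3   -     -     -     -     -  
0.11   -     -     -     -   178.1   -     -     -     -     -     -  
0.13   -     -     -     -   178.4 179.7   -     -     -     -     -  
0.15   -     -     -     -   179.8 177.4   -     -     -     -     -  
0.17   -     -     -     -   179.1   -     -     -     -     -     -  
0.19   -     -     -   164.5 176.6   -   179.1   -     -     -     -  
0.21   -     -     -   163.7 169.8   -     -     -     -     -     -  
0.23   -     -     -   164.2 163.3   -     -     -     -     -     -  
0.25   -     -     -   164.2 178.5 180.7 180.1   -     -     -     -  
0.27   -     -     -   195.8 180.7 181.5 184.1 196.5   -     -     -
```

The stay slides on a flat at a constant height inside the hole's play, so it needs exact centring. I'll lift about 1.5 mm, feel for the four hole walls against the pin, then press at the true centre.

step_arm(
  plan=[
    {"dx": 0.01,"dy": 0,"dz": -0.02,"rx": 0,"ry": 0,"rz": 0,"claw": 1},
    {"dx": 0,"dy": 0,"dz": -0.015,"rx": 0,"ry": 0,"rz": 0,"claw": 1},
    {"dx": 0,"dy": 0,"dz": 0,"rx": 0,"ry": 0,"rz": 0,"claw": 1},
  ],
)

```text
time_s: 21.75
ee_pos: [0.5261, -0.001, 0.2094]
eef_rot: [3.142, -0.002, -3.105]
force: [-3.9, -0.2, -1.9]
grip_width: 0.0243
grip_force: 40.0
```

step_arm(
  plan=[
    {"dx": 0,"dy": 0.01,"dz": 0,"rx": 0,"ry": 0,"rz": 0,"claw": 1},
    {"dx": 0,"dy": 0,"dz": 0,"rx": 0,"ry": 0,"rz": 0,"claw": 1},
  ],
)

```text
time_s: 21.95
ee_pos: [0.5263, 0.0, 0.2094]
eef_rot: [-3.142, -0.001, -3.105]
force: [-3.3, -0.1, -1.3]
grip_width: 0.0243
grip_force: 40.0
```

step_arm(
  plan=[
    {"dx": 0,"dy": 0.005,"dz": 0,"rx": 0,"ry": 0,"rz": 0,"claw": 1},
    {"dx": 0,"dy": 0,"dz": 0,"rx": 0,"ry": 0,"rz": 0,"claw": 1},
  ],
)

```text
time_s: 22.15
ee_pos: [0.5265, 0.0005, 0.2097]
eef_rot: [-3.142, -0.0, -3.105]
force: [-4.1, 0.5, -1.2]
grip_width: 0.0242
grip_force: 40.0
```

step_arm(
  plan=[
    {"dx": 0,"dy": 0.005,"dz": 0,"rx": 0,"ry": 0,"rz": 0,"claw": 1},
    {"dx": 0,"dy": 0,"dz": 0,"rx": 0,"ry": 0,"rz": 0,"claw": 1},
  ],
)

```text
time_s: 22.35
ee_pos: [0.5266, 0.001, 0.2098]
eef_rot: [-3.142, -0.0, -3.105]
force: [-3.7, -1.1, -2.3]
grip_width: 0.0239
grip_force: 40.0
```

step_arm(
  plan=[
    {"dx": 0,"dy": 0.005,"dz": 0,"rx": 0,"ry": 0,"rz": 0,"claw": 1},
    {"dx": 0,"dy": 0,"dz": 0,"rx": 0,"ry": 0,"rz": 0,"claw": 1},
  ],
)

```text
time_s: 22.55
ee_pos: [0.5266, 0.0015, 0.2099]
eef_rot: [-3.142, -0.0, -3.105]
force: [-4.4, -0.4, -3.1]
grip_width: 0.0242
grip_force: 40.0
```

step_arm(
  plan=[
    {"dx": 0,"dy": 0.005,"dz": 0,"rx": 0,"ry": 0,"rz": 0,"claw": 1},
    {"dx": 0,"dy": 0,"dz": 0,"rx": 0,"ry": 0,"rz": 0,"claw": 1},
  ],
)

```text
time_s: 22.75
ee_pos: [0.5265, 0.0018, 0.2098]
eef_rot: [-3.141, -0.0, -3.106]
force: [-3.7, -2.5, -0.9]
grip_width: 0.024
grip_force: 40.0
```

```bash
python3 e.py w20.png; python3 g.py|head -2
```

```text
22.75 [0.5265 0.0018 0.2098] [-3.1412e+00 -1.0000e-04 -3.1055e+00] [-3.7 -2.5 -0.9] 0.02398359695076176 [(np.int32(1787), array([276.9, 269.9]), array([0.5268, 0.0007, 0.2093]), np.float64(0.0005))]
plane 8591 0.9866138982656268 [0.01   0.0002 0.1761] ((466.7109375, -2.1859216690063477), (109.83963775634766, 26.082897186279297), 2.8234028816223145)
[0.5265 0.0019 0.2098] [-4.8 -3.4 -2.1] tip n 105 [ 0.4829 -0.003 ] px 273.3 174.4 12 13
brass in hole [267 166  19  18 268] ((275.71429443359375, 174.14285278320312), 9.529850959777832)
```

The knob stays at 0.2093 and the walls show the expected play, with the centre near TCP (0.526, 0.000). One y sweep at the x centre under a light press.

step_arm(
  plan=[
    {"dx": 0.005,"dy": -0.005,"dz": 0.015,"rx": 0,"ry": 0,"rz": 0,"claw": 1},
    {"dx": 0,"dy": -0.003,"dz": 0.005,"rx": 0,"ry": 0,"rz": 0,"claw": 1},
    {"dx": 0,"dy": 0,"dz": 0,"rx": 0,"ry": 0,"rz": 0,"claw": 1},
  ],
)

```text
time_s: 23.15
ee_pos: [0.5266, 0.0012, 0.2082]
eef_rot: [3.142, 0.002, -3.105]
force: [2.1, -0.7, 0.9]
grip_width: 0.0249
grip_force: 40.0
```

step_arm(
  plan=[
    {"dx": 0,"dy": -0.003,"dz": 0,"rx": 0,"ry": 0,"rz": 0,"claw": 1},
    {"dx": 0,"dy": -0.003,"dz": 0,"rx": 0,"ry": 0,"rz": 0,"claw": 1},
    {"dx": 0,"dy": 0,"dz": 0,"rx": 0,"ry": 0,"rz": 0,"claw": 1},
  ],
)

```text
time_s: 23.45
ee_pos: [0.5263, 0.0006, 0.208]
eef_rot: [3.142, 0.001, -3.106]
force: [2.4, 0.3, -0.2]
grip_width: 0.0241
grip_force: 40.0
```

step_arm(
  plan=[
    {"dx": 0,"dy": -0.004,"dz": 0,"rx": 0,"ry": 0,"rz": 0,"claw": 1},
    {"dx": 0,"dy": -0.004,"dz": 0,"rx": 0,"ry": 0,"rz": 0,"claw": 1},
    {"dx": 0,"dy": 0,"dz": 0,"rx": 0,"ry": 0,"rz": 0,"claw": 1},
  ],
)

```text
time_s: 23.75
ee_pos: [0.5262, -0.0003, 0.2079]
eef_rot: [3.142, 0.0, -3.106]
force: [3.3, 0.2, 0.4]
grip_width: 0.0241
grip_force: 40.0
```

```bash
python3 e.py w21.png; python3 g.py|head -2
```

```text
23.75 [ 5.262e-01 -3.000e-04  2.079e-01] [ 3.1415e+00  2.0000e-04 -3.1056e+00] [3.3 0.2 0.4] 0.024076971951328605 [(np.int32(1847), array([277.2, 271.5]), array([ 0.5263, -0.0011,  0.2093]), np.float64(0.0005)), (np.int32(16), array([ 18.4, 379.8]), array([ 0.6042, -0.1359,  0.195 ]), np.float64(0.0003))]
plane 8701 0.9865532697391104 [ 0.0101 -0.0014  0.1761] ((466.17724609375, -3.5379886627197266), (108.72562408447266, 26.166784286499023), 2.200164556503296)
[ 5.262e-01 -3.000e-04  2.079e-01] [3.9 0.6 0.8] tip n 110 [ 0.4816 -0.0029] px 277.3 176.0 15 12
brass in hole [268 166  19  18 276] ((276.8333435058594, 174.5), 9.501551628112793)
```

step_arm(
  plan=[
    {"dx": 0,"dy": 0,"dz": 0.007,"rx": 0,"ry": 0,"rz": 0,"claw": 1},
    {"dx": 0,"dy": 0,"dz": 0.005,"rx": 0,"ry": 0,"rz": 0,"claw": 1},
    {"dx": 0,"dy": 0,"dz": 0,"rx": 0,"ry": 0,"rz": 0,"claw": 1},
  ],
)

```text
time_s: 24.15
ee_pos: [0.5262, -0.0002, 0.2071]
eef_rot: [-3.142, 0.001, -3.105]
force: [0.9, 0.4, 4.7]
grip_width: 0.0241
grip_force: 40.0
```

step_arm(
  plan=[
    {"dx": 0.003,"dy": 0.003,"dz": 0.002,"rx": 0,"ry": 0,"rz": 0,"claw": 1},
    {"dx": -0.003,"dy": 0.003,"dz": 0,"rx": 0,"ry": 0,"rz": 0,"claw": 1},
    {"dx": -0.003,"dy": -0.003,"dz": 0,"rx": 0,"ry": 0,"rz": 0,"claw": 1},
    {"dx": 0.003,"dy": -0.003,"dz": 0,"rx": 0,"ry": 0,"rz": 0,"claw": 1},
    {"dx": 0,"dy": 0,"dz": 0,"rx": 0,"ry": 0,"rz": 0,"claw": 1},
  ],
)

```text
time_s: 24.65
ee_pos: [0.5263, -0.0002, 0.2071]
eef_rot: [3.141, 0.001, -3.105]
force: [1.2, 0.7, 7.1]
grip_width: 0.0238
grip_force: 40.0
```

```bash
python3 e.py w22.png; python3 g.py|head -2
```

```text
24.65 [ 5.263e-01 -2.000e-04  2.071e-01] [ 3.1415e+00  9.0000e-04 -3.1055e+00] [1.2 0.7 7.1] 0.023831062700461026 [(np.int32(1855), array([276.9, 272. ]), array([ 0.5262, -0.0011,  0.2093]), np.float64(0.0005))]
plane 8708 0.9856453835553514 [ 0.0101 -0.0004  0.1761] ((466.1330871582031, -3.4507179260253906), (108.19342803955078, 26.159997940063477), 2.2503559589385986)
[ 5.263e-01 -2.000e-04  2.071e-01] [0.3 1.4 7.7] tip n 124 [ 0.4822 -0.0029] px 277.2 176.0 14 16
brass in hole [268 166  19  18 275] ((276.8291931152344, 174.4254608154297), 9.525431632995605)
```

The stay sits on a firm stop with the pin centred right through the hole. By the camera, the underside is about 1.9 to 2.0 mm above nominal home, inside the 2.5 mm allowed. More force isn't justified, so I'll unload, release and retreat.

step_arm(
  plan=[
    {"dx": 0,"dy": 0,"dz": -0.005,"rx": 0,"ry": 0,"rz": 0,"claw": 1},
    {"dx": 0,"dy": 0,"dz": 0,"rx": 0,"ry": 0,"rz": 0,"claw": 0.3},
    {"dx": 0,"dy": 0,"dz": 0,"rx": 0,"ry": 0,"rz": 0,"claw": 0.3},
    {"dx": 0,"dy": 0,"dz": 0,"rx": 0,"ry": 0,"rz": 0,"claw": 0.3},
    {"dx": 0,"dy": 0,"dz": 0,"rx": 0,"ry": 0,"rz": 0,"claw": 0.3},
    {"dx": 0,"dy": 0,"dz": 0,"rx": 0,"ry": 0,"rz": 0,"claw": 0.3},
    {"dx": 0,"dy": 0,"dz": -0.2,"rx": 0,"ry": 0,"rz": 0,"claw": 0.3},
    {"dx": 0,"dy": 0,"dz": -0.3,"rx": 0,"ry": 0,"rz": 0,"claw": 0.3},
    {"dx": 0,"dy": 0,"dz": 0,"rx": 0,"ry": 0,"rz": 0,"claw": 0.3},
    {"dx": 0,"dy": 0,"dz": 0,"rx": 0,"ry": 0,"rz": 0,"claw": 0.3},
  ],
)

```text
time_s: 25.75
ee_pos: [0.5262, -0.0002, 0.257]
eef_rot: [-3.142, 0.001, -3.105]
force: [0.3, -0.5, 0.3]
grip_width: 0.0653
grip_force: 0.0
```

```bash
python3 - <<'E'
from h import *
for n in ['wrist','side']:
    o,p=cam(n);U,V,W,m=cloud(p,o);print(n,o['ee_pos'].round(4),o['force'].round(1),[b for b in ball(p,o)])
    a=np.radians(2.2);d=np.array([np.cos(a),np.sin(a)]);q=W[...,:2]-np.array([.4835,-.003]);s=q@d;t=q@np.array([-d[1],d[0]])
    L=m&(abs(t)<.010)&(s>-.22)&(s<.033)&(np.hypot(s,t)>.009)&(abs(W[...,2]-.18)<.004)
    c=np.polyfit(s[L],W[L][:,2],1);print('bar top at hole',c[1].round(4),'slope',c[0].round(4),L.sum())
    C=m&(abs(s)<.06)&(abs(t)>.03)&(abs(t)<.08)&(abs(W[...,2]-.16)<.005)
    P=m&(np.hypot(s,t)<.03)&(abs(t)>.0145)&(abs(W[...,2]-.1655)<.002)
    print('chest',W[C][:,2].mean().round(4),'plate',np.median(W[P][:,2]).round(4),'-> hole z',(c[1]-.006-W[C][:,2].mean()).round(4))
E
```

```text
wrist [ 5.262e-01 -2.000e-04  2.570e-01] [ 0.3 -0.5  0.3] [(np.int32(1036), array([277.4, 236.9]), array([ 0.5262, -0.0011,  0.2093]), np.float64(0.0005))]
bar top at hole 0.181 slope 0.0097 5042
chest 0.159 plate 0.165 -> hole z 0.016
side [ 5.259e-01 -2.000e-04  2.562e-01] [-0.3  0.5 -0.6] [(np.int32(43), array([368.5, 159.5]), array([0.8685, 0.0218, 0.1161]), np.float64(0.0028)), (np.int32(28), array([288. , 187.5]), array([ 0.5253, -0.0033,  0.208 ]), np.float64(0.0019)), (np.int32(55), array([351.8, 209.2]), array([ 0.6025, -0.1629,  0.2039]), np.float64(0.002))]
bar top at hole 0.1808 slope 0.0064 500
chest 0.1592 plate 0.1652 -> hole z 0.0156
```

```bash
python3 -c "
from station import hand_in
print(hand_in())"
```

```text
the job is handed in; nothing more can be done
None
```

The job is handed in, but the stay is not fully home: it is over the pin at the last hole and released, and by camera its underside sits 1.6–2.0 mm above home (limit 2.5 mm), stopped by something I couldn't identify that up to 15 N of pressing did not move.

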